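Weigh a turning blank on the balance and lock it in the sanding jig

TASK

Weigh the wooden blank to see how far it has dried: set it spigot up on the balance's left, square pan, then put bar weights (large 200 g, small 100 g) on the right pan until the beam comes level on its own, pointer over the black zone, and leave it so for a second or two with nothing touching it. Then drop the blank square into the sanding jig's pocket, swing the jig's locking lever fully shut over it, and put every weight back in its tray, lying side by side on the tray's floor. Leave the other things on the bench where they are.

Things in the scene. Friction and masses are not known exactly. Their poses are not given: they have to be found in the camera images.
- blank: wooden turning blank: a square 110 x 110 mm, 30 mm thick, with a round spigot 50 mm in diameter and 36 mm tall standing on the middle of its top (66 mm overall); 0.26 to 0.52 kg, not known beforehand. Starts spigot up on the bench in front of the balance. Origin: centre of the square underside; x and y along the square's sides, z up.
- big1: steel bar weight: flat base 80 x 36 mm, 6 mm thick, with an upright grip rib 40 x 8 mm, 26 mm tall, standing lengthwise on its middle (rib along x). Weighs 200 g. Origin: centre of the underside; x along the bar, z up.
- big2: steel bar weight: flat base 80 x 36 mm, 6 mm thick, with an upright grip rib 40 x 8 mm, 26 mm tall, standing lengthwise on its middle (rib along x). Weighs 200 g. Origin: centre of the underside; x along the bar, z up. May be absent.
- small1: steel bar weight: flat base 60 x 28 mm, 4 mm thick, with an upright grip rib 34 x 7 mm, 26 mm tall, standing lengthwise on its middle (rib along x). Weighs 100 g. Origin: centre of the underside; x along the bar, z up.
- small2: steel bar weight: flat base 60 x 28 mm, 4 mm thick, with an upright grip rib 34 x 7 mm, 26 mm tall, standing lengthwise on its middle (rib along x). Weighs 100 g. Origin: centre of the underside; x along the bar, z up.
- small3: steel bar weight: flat base 60 x 28 mm, 4 mm thick, with an upright grip rib 34 x 7 mm, 26 mm tall, standing lengthwise on its middle (rib along x). Weighs 100 g. Origin: centre of the underside; x along the bar, z up. May be absent.
- small4: steel bar weight: flat base 60 x 28 mm, 4 mm thick, with an upright grip rib 34 x 7 mm, 26 mm tall, standing lengthwise on its middle (rib along x). Weighs 100 g. Origin: centre of the underside; x along the bar, z up. May be absent.
- weight_tray: low open wooden tray in which the weights lie at the start, 230 (x) x 200 (y) mm outside, walls 4 mm thick and 12 mm high, floor 4 mm thick. Origin: centre of the underside. Stands fixed on the bench, left or right of the balance.
- part_pan_floor (a point): centre of the floor (top face) of the balance's left, square pan, which takes the blank: 128 x 128 mm inside, rim 8 mm above the floor. x and y along the pan's sides. The pan always stays horizontal; it moves up and down with the beam, about 80 mm above the bench when level.
- weight_pan_floor (a point): centre of the floor (top face) of the balance's right, oblong pan, which takes the weights: 170 (x) x 130 (y) mm inside, rim 8 mm above the floor. x and y along the pan's sides. The pan always stays horizontal, about 80 mm above the bench when level, and moves opposite to the other pan.
- beam (a joint): tilt of the balance beam in rad, 0 when level, positive when the left (blank) pan is down. Stops at -0.24 and +0.24. Between the stops it tilts 0.08 rad for each 100 g of difference (the pan goes 11 mm per 0.1 rad); settles within about 1 s. A thin brass pointer stands upright at the far side of the balance, on the far face of a white plate; its middle is over the 11 mm wide black zone in the middle of the plate when the beam counts as level (within 0.055 rad).
- jig_seat (a point): centre of the floor of the sanding jig's square pocket, 12 mm above the bench: 118 x 118 mm inside, walls 20 mm high and 12 mm thick. x and y along its sides. The jig stands fixed on the bench, left or right of the balance.
- jig_lever (a joint): angle of the jig's locking lever in rad: 0 shut (lying over the edge of a seated blank), growing to 1.7 as it swings open; starts open at 1.1 to 1.5. Swings level about the upright axis at point lever_pivot, clockwise from above as it opens (anticlockwise to shut); stays where left; takes about 1 N at the handle. The steel arm is 16 mm wide and 10 mm thick, its underside 46 mm above the bench (4 mm above a seated blank's square).
- lever_handle (a point): top centre of the lever's upright round black handle, 16 mm in diameter, 66 mm tall above the arm, its top 122 mm above the bench; 110 mm from the pivot axis
- lever_pivot (a point): on the lever's pivot axis, 56 mm above the bench; in the jig_seat frame it lies at x = -43, y = +88 mm. With the lever shut the handle is at x = -43, y = -22 mm there.
- water: plain clear water bottle, 190 mm tall, bystander
- wax_jar: amber jar with steel lid, 70 mm tall, bystander
- dust_brush: hand brush lying behind the balance, bystander
- sanding_block: cork sanding block, 100 x 60 x 35 mm, bystander
- turned_foot: turned wooden furniture foot, 70 mm tall, bystander
Things that resemble listed ones, but are neither listed nor needed, are in the scene too. Leave any red look-alike of the small2 alone.

How it is judged (in metres and radians):
On the way:
1. the blank lies spigot up on the left pan and the weights hold the beam level (within 0.055 rad), at rest, with the gripper touching nothing, for 1 s (x of blank in the frame of part_pan_floor between -0.06 and 0.06 m and y of blank in the frame of part_pan_floor between -0.06 and 0.06 m and z of blank in the frame of part_pan_floor between -0.004 and 0.006 m and value of joint beam between -0.055 and 0.055 rad and velocity of joint beam between -0.05 and 0.05 rad/s and angle between blank's own z axis and vertical below 0.1 rad and contact force between the fingers and anything else below 0.1 N), for 1 s.
At the end, for the whole second after the job is handed in: the blank sits flat in the jig's pocket (centre within 7 mm, height within 4 mm, tilt under 0.05 rad), the lever is shut (under 0.12 rad), and every weight present lies at rest in its tray, not on another (underside within 12 mm of the tray's underside) (horizontal distance between blank and jig_seat below 0.007 m and z of blank in the frame of jig_seat between -0.004 and 0.004 m and angle between blank's own z axis and vertical below 0.05 rad and linear speed of each of blank, big1, big2, small1, small2, small3, small4 below 0.02 m/s and value of joint jig_lever between -0.05 and 0.12 rad and x of big1 in the frame of weight_tray between -0.113 and 0.113 m and y of big1 in the frame of weight_tray between -0.098 and 0.098 m and z of big1 in the frame of weight_tray between -0.002 and 0.012 m and x of big2 in the frame of weight_tray between -0.113 and 0.113 m and y of big2 in the frame of weight_tray between -0.098 and 0.098 m and z of big2 in the frame of weight_tray between -0.002 and 0.012 m and x of small1 in the frame of weight_tray between -0.113 and 0.113 m and y of small1 in the frame of weight_tray between -0.098 and 0.098 m and z of small1 in the frame of weight_tray between -0.002 and 0.012 m and x of small2 in the frame of weight_tray between -0.113 and 0.113 m and y of small2 in the frame of weight_tray between -0.098 and 0.098 m and z of small2 in the frame of weight_tray between -0.002 and 0.012 m and x of small3 in the frame of weight_tray between -0.113 and 0.113 m and y of small3 in the frame of weight_tray between -0.098 and 0.098 m and z of small3 in the frame of weight_tray between -0.002 and 0.012 m and x of small4 in the frame of weight_tray between -0.113 and 0.113 m and y of small4 in the frame of weight_tray between -0.098 and 0.098 m and z of small4 in the frame of weight_tray between -0.002 and 0.012 m); the robot touches nothing.
It fails at once if another thing on the bench is moved more than 30 mm (distance of any of water, wax_jar, dust_brush, sanding_block, turned_foot from where it was at the start of the episode above 0.03 m).
Of big2, small3, small4 only 1 to 3 are there at a start; the rules pass over those that are not, and their reading is None.
At some moment in a run one of big1, big2, small1, small2, small3, small4 may be knocked a few centimetres aside while the robot is not near it.
Once in a run the grip may slacken for a moment while it holds something.
It also fails if it takes over 210 s, if anything falls off the work surface, if the arm or the gripper's body presses on something with over 40 N, if the wrist force passes 120 N, or if a joint passes its speed limit or range.

ROBOT

A 6-joint arm with a two-finger parallel gripper is mounted at the origin on the work surface. World frame = base frame: x ahead of the robot, y to its left, z up, the work surface at z = 0. Lengths are in mm, angles in rad, forces in N, time in s.
With the tool pointing down it reaches from about 275 to 750 mm from the base axis. Payload 10.2 kg.
Tool frame: the origin (TCP) lies midway between the tips of the shut fingers; the grasp point (between the pads) lies 19 mm behind it (ctrl.hold_point_z is the distance from the TCP to the grasp point, in mm); z points along the fingers, y is the direction in which the jaws open and shut (so a half turn about z gives the same grasp; the last joint's range is limited). The gripper opens to 85 mm and grips with 20 to 120 N. Pads are 22 mm wide; open, the fingers measure 114 mm over their backs; the gripper's body (76 mm by 85 mm) begins 54 mm behind the grasp point. The pads swing forward as they close: fully open they stand 13 mm farther back than shut.
Start: joints at [-1.541, 0.313, 1.498, -0, 1.331, -0.223], TCP at [131.297, -508.323, 231.294] pointing down, gripper open.
Joint ranges: [-2.94, 2.94], [-0.97, 2.17], [0.19, 2.56], [-1.23, 4.37], [0.02, 3.11], [-2.88, 2.88]. Speed limits (rad/s): [2.39, 2.39, 3.01, 3.14, 3.14, 3.14].

INTERFACE

Orientations are given as a unit quaternion [w, x, y, z].
In Python, from rig import ctrl, capture, get_calibration, ticket, search_frame, outline_of gives the robot as it stands. The module is installed in compiled form; this text tells all that it offers.
- The arm moves only by the tool servo_tool, never from a script. Its argument "motion" is a list of rows, each an object with "dr": the turn, a rotation vector about the tool's x, y, z in units of 10 degrees (1.0 is 10 degrees), a list of three; "delta_pos": the shift along the tool's x, y, z in units of 50 mm (1.0 is 50 mm), a list of three; "hand": the opening, from 0 (shut) to 1 (fully open). In form: [{"dr": [ax, ay, az], "delta_pos": [x, y, z], "hand": hand}, ...]. A call has 1 to 20 rows; each row shifts and turns the pose as measured when the row begins, along the tool's axes as they then stand; what a row does not reach is not made up. A row lasts 1/8 s, in which the tool goes at most 62.5 mm and 10.7 degrees, less where a joint would pass 70% of its speed; a pose out of reach is approached as far as the arm can. A call is refused whole if a number of a shift passes 1 or a number of a turn 1, either way. A call with a gripper value outside its range is refused whole. The fingers move at their own pace and stop on an object; "squeeze" is the grip in N (left out, the last holds). Time passes only in rows, so rows that do not move let the fingers close. It gives the time, the measured TCP pose, the force and the opening at its end, in the units of the state.
- ctrl.sense(): the state, without advancing time (a new reading comes with each control period).
- capture(name): name is "scene" or "side" or "wrist"; returns (picture, depth): 480x640x3 uint8, red, green, blue; 480x640 float32, mm along the optical axis (not along the pixel's ray), 0 where there is no reading.
- get_calibration(name): a dict with "camera_matrix" (3x3 intrinsics, pixels), "distortion" ([k1, k2, p1, p2, k3] as OpenCV has them; the pictures are not rectified), "T" (4x4, takes a point from camera to world coordinates). Camera axes: x right, y down, z forward; pixel columns grow to the right and rows downward; lengths in mm; the calibration is good to about 2 mm. A picture is of the moment at which its call begins: read the wrist's pose just before it. get_calibration takes no time and is no camera call; for the wrist camera it gives the pose at the moment of the call.
- ticket.finish_job(): hands the job in, once; it reports no verdict.
Trained networks look in the newest picture that a camera, given by its name, has taken for a name from the list of things; names that differ only in an ending like _2 or _b are one class to them, and where a whole thing is asked for, a point or a joint stands for the part that bears it (a point fixed in the world has none). Each returns a list of dicts, best first, with "score" (0 to 1); they miss things now and then, are a little off and sometimes report something else, mostly with a low value. They report only what shows in the picture. A call takes as long as a camera call. They do not tell look-alikes from the thing itself.
- search_frame(camera, label): "bbox" ([left, top, right, bottom] in pixels, round what is visible of it).
- outline_of(camera, label): "pixels" (480x640 bool, what is visible of it) and "bbox" ([left, top, right, bottom] in pixels, round what is visible of it).
The state is a dict: "time_s": time; "joints": joint angles; "dq": joint speeds; "tau": joint torques, N m; "eef_pos": TCP position; "ee_rot": TCP orientation; "force": force on the tool from outside, world axes, zero at the start; "wrist_torque": the same for the moment, N m; "grip_width": opening from 0.0 (shut) to 1.0 (fully open).
Only numpy, scipy, OpenCV 4.12 (cv2) and the standard library are available. Lean on these libraries where they do the work, as an engineer would, in place of code of your own. Each camera call takes 0.05 s, during which the arm holds its last target.

## Working session

There is one attempt and no reset: what is moved stays moved. The work goes in short steps, Python scripts to look and compute and a tool call to move; the robot and the scene stay as the last step left them, time stands still between calls to the robot, and variables do not carry over. Pictures are saved under pics/ and viewed, and the job is handed in when it is done.

Besides the shell and the picture viewer there is one more tool, called as name(argument=value, ...) on one line, values as JSON. servo_tool: Moves the arm, as the interface text tells. Its arguments: {"type":"object","properties":{"motion":{"type":"array"},"squeeze":{"type":"number"}},"required":["motion"]}

```bash
mkdir -p pics
cat > h.py <<'E'
import numpy as np, cv2
from rig import ctrl, capture, get_calibration, ticket, search_frame, outline_of
def save(n,im): cv2.imwrite(f'pics/{n}.png',im[:,:,::-1])
def unproj(cam,uv,z=None,depth=None,cal=None):
    cal=cal or get_calibration(cam); K=np.array(cal['camera_matrix']);D=np.array(cal['distortion']);T=np.array(cal['T'])
    uv=np.asarray(uv,float).reshape(-1,1,2)
    n=cv2.undistortPoints(uv,K,D)[:,0]; r=np.c_[n,np.ones(len(n))]
    if depth is not None: return (r*np.asarray(depth).reshape(-1,1))@T[:3,:3].T+T[:3,3]
    w=r@T[:3,:3].T; s=(z-T[2,3])/w[:,2]
    return T[:3,3]+w*s[:,None]
def proj(cam,P,cal=None):
    cal=cal or get_calibration(cam); K=np.array(cal['camera_matrix']);D=np.array(cal['distortion']);T=np.array(cal['T'])
    Ti=np.linalg.inv(T); r=cv2.Rodrigues(Ti[:3,:3])[0]
    return cv2.projectPoints(np.asarray(P,float).reshape(-1,3),r,Ti[:3,3],K,D)[0][:,0]
def cloud(cam,d,cal=None):
    vs,us=np.nonzero(d>0); P=unproj(cam,np.c_[us,vs],depth=d[vs,us],cal=cal)
    return us,vs,P
E
python3 - <<'E'
from h import *
print(ctrl.sense())
for c in ['scene','side','wrist']:
    im,d=capture(c); save(c+'0',im); np.save(c+'0.npy',d); print(c,get_calibration(c)['T'])
E
```

```text
{'time_s': 0.0, 'joints': array([-1.54139597e+00,  3.13433944e-01,  1.49843244e+00,  8.53980681e-07,
        1.33101763e+00, -2.23377444e-01]), 'dq': array([-0.00046675, -0.00085824, -0.00245414, -0.00029046,  0.00164121,
        0.00227204]), 'tau': array([ 1.08189262e-03, -4.12265217e+01, -2.59742510e+01, -9.03037312e-05,
        4.13282964e-03, -5.90576761e-07]), 'eef_pos': array([ 131.2916404 , -508.04975269,  230.74504428]), 'ee_rot': array([-6.42608001e-04,  9.92023356e-01,  1.26052547e-01,  6.29384487e-05]), 'force': array([0.52276945, 1.17212124, 0.52407261]), 'wrist_torque': array([0.02158812, 0.03742093, 0.02980316]), 'grip_width': 1.000042097060534}
scene [[ 3.30125852e-01  5.21798702e-01 -7.86602210e-01  1.79419236e+03]
 [ 9.43930022e-01 -1.79301595e-01  2.77213006e-01 -3.48667929e+02]
 [ 3.61035577e-03 -8.34012621e-01 -5.51733553e-01  9.65913006e+02]
 [ 0.00000000e+00  0.00000000e+00  0.00000000e+00  1.00000000e+00]]
side [[-9.94050472e-01 -6.06589193e-02  9.04663177e-02  4.45760355e+02]
 [-1.08881487e-01  5.75606215e-01 -8.10445746e-01  1.19196396e+03]
 [-2.91221166e-03 -8.15474083e-01 -5.78786263e-01  8.96339322e+02]
 [ 0.00000000e+00  0.00000000e+00  0.00000000e+00  1.00000000e+00]]
wrist [[ 2.50370585e-01 -9.18505391e-01 -3.06043163e-01  2.10549826e+02]
 [-9.68149590e-01 -2.37848786e-01 -7.81941577e-02 -4.88971516e+02]
 [-9.70239411e-04  3.15873080e-01 -9.48800957e-01  3.72711860e+02]
 [ 0.00000000e+00  0.00000000e+00  0.00000000e+00  1.00000000e+00]]
```

View pics/scene0.png

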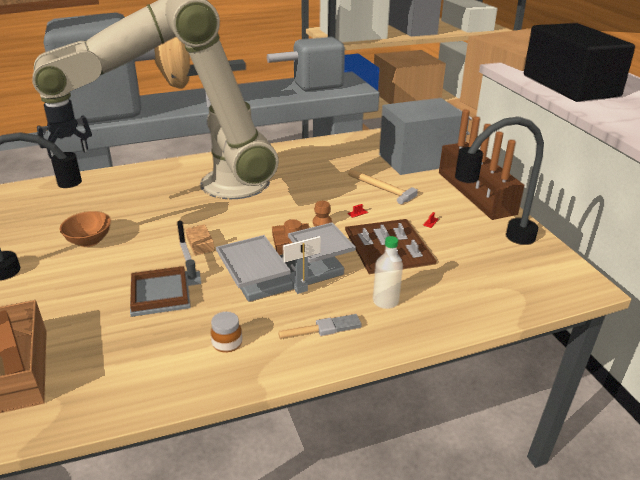

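View pics/side0.png

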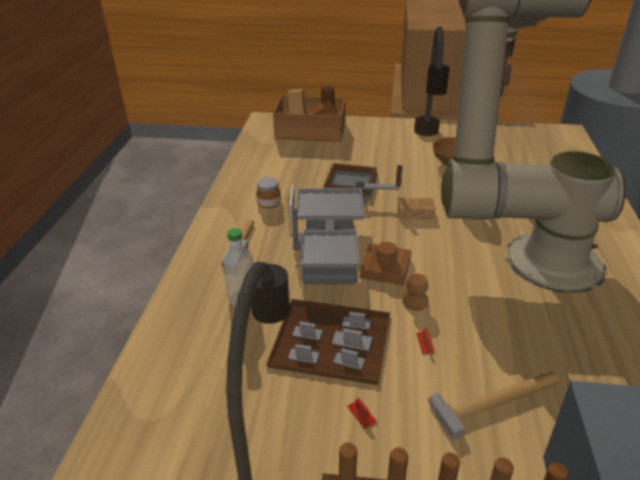

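View pics/wrist0.png

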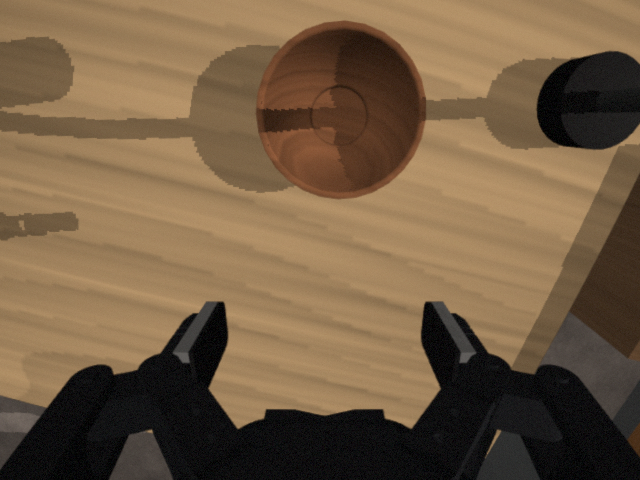

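```bash
cat >> h.py <<'E'
def topview(cams,x0,x1,y0,y1,s,zmax=400,name=None):
    """world x up, y left"""
    H=int((x1-x0)*s);W=int((y1-y0)*s); Z=np.full((H,W),-99.);C=np.zeros((H,W,3),np.uint8)
    for im,d,cam,cal in cams:
        us,vs,P=cloud(cam,d,cal); m=(P[:,0]>x0)&(P[:,0]<x1)&(P[:,1]>y0)&(P[:,1]<y1)&(P[:,2]<zmax)
        us,vs,P=us[m],vs[m],P[m]; o=np.argsort(P[:,2]); us,vs,P=us[o],vs[o],P[o]
        r=((x1-P[:,0])*s).astype(int).clip(0,H-1);c=((y1-P[:,1])*s).astype(int).clip(0,W-1)
        k=P[:,2]>Z[r,c]; Z[r[k],c[k]]=P[k,2]; C[r[k],c[k]]=im[vs[k],us[k]]
    if name: save(name,C)
    return Z,C
E
python3 - <<'E'
from h import *
cams=[(cv2.imread(f'pics/{c}0.png')[:,:,::-1],np.load(c+'0.npy'),c,get_calibration(c)) for c in ['scene','side']]
Z,C=topview(cams,250,850,-400,400,1,250,'top0')
Zi=(np.clip(Z,0,130)*1.95).astype(np.uint8); cv2.imwrite('pics/topz0.png',cv2.applyColorMap(Zi,2))
for n in ['blank','big1','small1','weight_tray','part_pan_floor','weight_pan_floor','jig_seat','jig_lever','lever_handle','beam','turned_foot']:
  for c in ['scene','side']:
    print(n,c,[(np.round(r['bbox']).tolist(),round(r['score'],2)) for r in search_frame(c,n)])
E
```

```text
blank scene [([271.0, 219.0, 310.0, 255.0], 0.69)]
blank side [([357.0, 169.0, 403.0, 190.0], 0.71), ([361.0, 241.0, 412.0, 289.0], 0.69)]
big1 scene [([370.0, 226.0, 388.0, 245.0], 0.58)]
big1 side [([330.0, 326.0, 371.0, 351.0], 0.72)]
small1 scene [([346.0, 204.0, 368.0, 217.0], 0.71), ([358.0, 231.0, 376.0, 247.0], 0.7), ([212.0, 234.0, 294.0, 287.0], 0.64), ([410.0, 243.0, 419.0, 254.0], 0.46)]
small1 side [([289.0, 343.0, 317.0, 366.0], 0.87), ([294.0, 323.0, 320.0, 342.0], 0.81), ([346.0, 400.0, 376.0, 428.0], 0.78), ([417.0, 328.0, 434.0, 353.0], 0.73), ([332.0, 350.0, 362.0, 369.0], 0.72), ([342.0, 313.0, 372.0, 331.0], 0.67)]
weight_tray scene [([348.0, 223.0, 437.0, 274.0], 0.68)]
weight_tray side [([402.0, 276.0, 430.0, 310.0], 0.75), ([265.0, 300.0, 389.0, 385.0], 0.59), ([294.0, 319.0, 320.0, 343.0], 0.37)]
part_pan_floor scene [([290.0, 224.0, 356.0, 262.0], 0.77)]
part_pan_floor side [([301.0, 232.0, 360.0, 267.0], 0.6)]
weight_pan_floor scene [([214.0, 234.0, 292.0, 288.0], 0.86)]
weight_pan_floor side [([297.0, 187.0, 362.0, 222.0], 0.92)]
jig_seat scene [([130.0, 224.0, 200.0, 315.0], 0.58), ([375.0, 227.0, 388.0, 244.0], 0.49)]
jig_seat side [([323.0, 166.0, 402.0, 207.0], 0.77), ([403.0, 277.0, 430.0, 312.0], 0.56)]
jig_lever scene [([178.0, 221.0, 194.0, 270.0], 0.65), ([394.0, 225.0, 408.0, 243.0], 0.57)]
jig_lever side [([356.0, 165.0, 402.0, 192.0], 0.82)]
lever_handle scene [([179.0, 222.0, 197.0, 270.0], 0.66)]
lever_handle side [([354.0, 168.0, 404.0, 190.0], 0.72), ([302.0, 228.0, 359.0, 269.0], 0.6), ([321.0, 166.0, 402.0, 207.0], 0.37)]
beam scene []
beam side []
turned_foot scene [([313.0, 200.0, 330.0, 227.0], 0.57), ([181.0, 224.0, 195.0, 271.0], 0.55)]
turned_foot side [([401.0, 277.0, 432.0, 311.0], 0.74), ([265.0, 298.0, 391.0, 383.0], 0.34)]
```

View pics/top0.png

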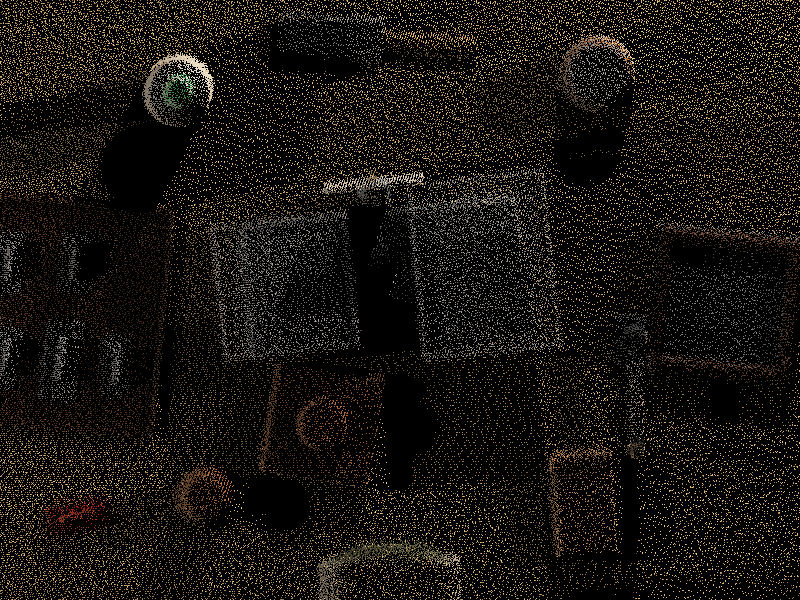

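View pics/topz0.png

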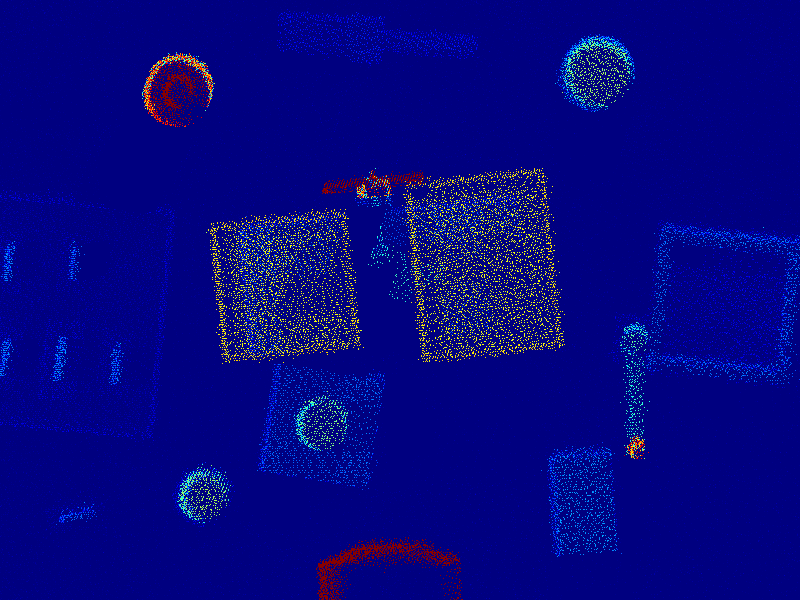

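```bash
cat >> h.py <<'E'
def pts(cams):
    return np.vstack([cloud(cam,d,cal)[2] for im,d,cam,cal in cams])
def rect(P,m,trim=0):
    Q=P[m][:,:2].astype(np.float32); r=cv2.minAreaRect(Q); return r,len(Q)
def box(P,x0,x1,y0,y1,z0,z1):
    return (P[:,0]>x0)&(P[:,0]<x1)&(P[:,1]>y0)&(P[:,1]<y1)&(P[:,2]>z0)&(P[:,2]<z1)
E
python3 - <<'E'
from h import *
A={c:(cv2.imread(f'pics/{c}0.png')[:,:,::-1],np.load(c+'0.npy'),c,get_calibration(c)) for c in ['scene','side']}
Z,C=topview(list(A.values()),380,700,220,540,2.4,250,'top1')
Z[Z<0]=0;cv2.imwrite('pics/topz1.png',cv2.applyColorMap((np.clip(Z,0,42)*6).astype(np.uint8),2))
for c in A:
    P=pts([A[c]])
    print(c,'bench z',np.median(P[box(P,250,850,-400,500,-15,8)][:,2]))
    for n,b in dict(blank=(355,490,10,150,20,38),spig=(400,460,40,115,60,72),pan=(480,660,35,200,84,95),wpan=(480,690,-175,5,84,95),jig=(460,640,-420,-245,24,40),jigfl=(485,600,-390,-280,8,20),arm=(405,540,-250,-220,50,62),handle=(380,425,-255,-220,100,126)).items():
        r,n2=rect(P,box(P,*b)); print(n,n2,np.round(r[0],1),np.round(r[1],1),round(r[2],1),'medz',round(float(np.median(P[box(P,*b)][:,2])),1),'mean',P[box(P,*b)][:,:2].mean(0).round(1))
    for nm,b in dict(panfl=(510,620,70,160,50,84),wpfl=(510,650,-140,-30,50,84)).items():
        print(nm,np.median(P[box(P,*b)][:,2]))
E
```

```text
scene bench z 0.8839905498198277
blank 332 [429.6  75.5] [110.2 120.4] 78.2 medz 30.8 mean [423.7  50.9]
spig 156 [427.8  77.5] [51.4 52.2] 25.6 medz 66.4 mean [430.8  76.8]
pan 377 [571.3 109.7] [160.9 152.6] 6.2 medz 87.0 mean [565.3 124. ]
wpan 534 [585.2 -82.8] [185.5 141. ] 5.7 medz 86.9 mean [589.8 -84. ]
jig 831 [ 549.6 -323.2] [147.3 154.2] 83.9 medz 31.6 mean [ 553.8 -326.8]
jigfl 851 [ 531.6 -329.9] [106.8 100. ] 84.2 medz 12.9 mean [ 532.7 -330.5]
arm 164 [ 467. -233.] [ 25.2 121.7] 87.9 medz 57.2 mean [ 475.9 -236. ]
handle 55 [ 405.9 -237.4] [16.5 16.3] 77.7 medz 111.9 mean [ 406.4 -236.7]
panfl 80.66026213596888
wpfl 80.60147399366872
side bench z 0.557697591106944
blank 1044 [424.6  77.3] [119.7 110.5] 80.5 medz 29.7 mean [424.5  92.7]
spig 228 [424.9  77.1] [46.5 51.7] 0.8 medz 65.5 mean [424.7  80.2]
pan 356 [573.  107.7] [158.3 157.5] 5.1 medz 87.1 mean [564.  119.4]
wpan 347 [582.5 -83.6] [178.  150.6] 5.9 medz 86.8 mean [582.  -83.8]
jig 421 [ 542.2 -326.8] [155.9 143.8] 85.3 medz 30.6 mean [ 548.8 -332.2]
jigfl 465 [ 542.7 -343.6] [ 92.6 112.9] 88.3 medz 12.2 mean [ 544.6 -350.7]
arm 183 [ 463.9 -234.4] [113.5  28.5] 1.8 medz 55.7 mean [ 467.7 -232.9]
handle 46 [ 398.5 -236.1] [14.7 24.2] 0.1 medz 115.1 mean [ 399.  -234.9]
panfl 79.76245156155238
wpfl 79.71301452310843
```

View pics/topz1.png

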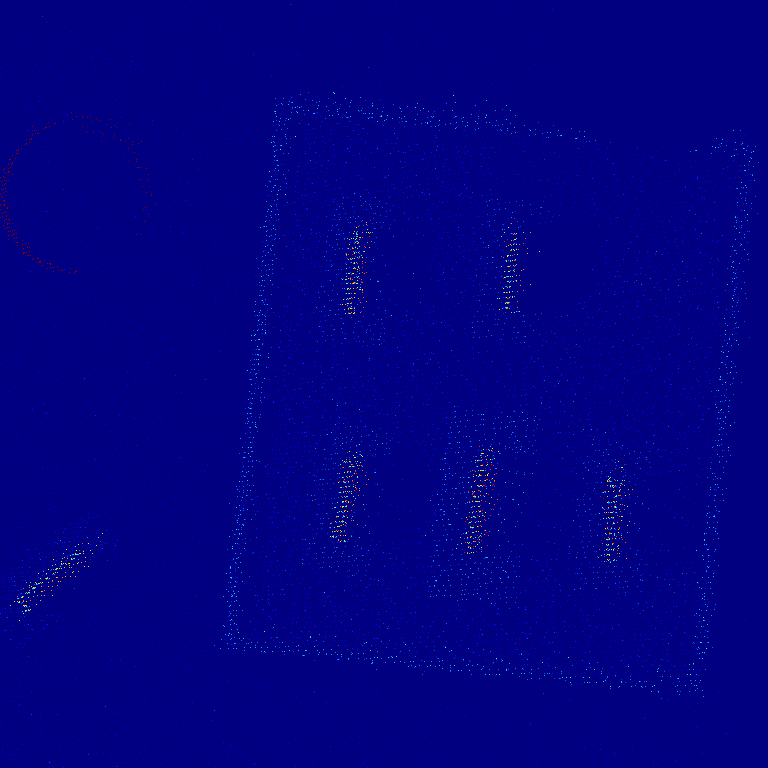

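```bash
cat >> h.py <<'E'
def pose():
    s=ctrl.sense(); w,x,y,z=s['ee_rot']
    tx=np.array([1-2*(y*y+z*z),2*(x*y+w*z),2*(x*z-w*y)]); tz=np.array([2*(x*z+w*y),2*(y*z-w*x),1-2*(x*x+y*y)])
    return s['eef_pos'],np.degrees(np.arctan2(tx[1],tx[0])),tz,s
def go(x,y,z,yaw=None):
    """tool-frame shift (at current yaw) in row units"""
    p,ps,tz,s=pose(); d=np.array([x,y,z])-p; a=np.radians(ps); c,sn=np.cos(a),np.sin(a)
    t=np.array([c*d[0]+sn*d[1],sn*d[0]-c*d[1],-d[2]])/50
    print('t',round(s['time_s'],2),'pos',p.round(1),'yaw',round(ps,2),'tz',tz.round(3),'F',s['force'].round(1),'w',round(s['grip_width'],3))
    n=max(1,int(np.ceil(abs(t).max()/0.95)))
    print('total shift',t.round(3),'rows',n,'per row',(t/n).round(3), 'dr_z total',None if yaw is None else round(-(((yaw-ps+180)%360)-180)/10,3))
E
python3 -c "
from h import *
go(426,77,180,-7)"
```

```text
t 1.25 pos [ 131.3 -508.3  231.3] yaw 14.48 tz [-0.  0. -1.] F [ 0.4  0.6 -0.4] w 1.0
total shift [ 8.635 -9.86   1.026] rows 11 per row [ 0.785 -0.896  0.093] dr_z total 2.148
```

servo_tool(motion=[{"dr":[0,0,0],"delta_pos":[0.78,-0.9,0.09],"hand":1},{"dr":[0,0,0],"delta_pos":[0.78,-0.9,0.09],"hand":1},{"dr":[0,0,0],"delta_pos":[0.78,-0.9,0.09],"hand":1},{"dr":[0,0,0],"delta_pos":[0.78,-0.9,0.09],"hand":1},{"dr":[0,0,0],"delta_pos":[0.78,-0.9,0.09],"hand":1},{"dr":[0,0,0],"delta_pos":[0.78,-0.9,0.09],"hand":1},{"dr":[0,0,0],"delta_pos":[0.78,-0.9,0.09],"hand":1},{"dr":[0,0,0],"delta_pos":[0.78,-0.9,0.09],"hand":1},{"dr":[0,0,0],"delta_pos":[0.78,-0.9,0.09],"hand":1},{"dr":[0,0,0],"delta_pos":[0.78,-0.9,0.09],"hand":1},{"dr":[0,0,0],"delta_pos":[0.78,-0.9,0.09],"hand":1}])

```text
time_s: 2.62
eef_pos: [431.3, 93.1, 181.3]
ee_rot: [0.003, 0.992, 0.122, 0.004]
force: [0.9, -1.8, 0.1]
grip_width: 1.001
```

```bash
python3 -c "
from h import *
go(426,77,180,-7)"
```

```text
t 2.62 pos [431.3  93.1 181.3] yaw 14.04 tz [ 0.008 -0.005 -1.   ] F [ 0.9 -1.8  0.1] w 1.001
total shift [-0.182  0.287  0.027] rows 1 per row [-0.182  0.287  0.027] dr_z total 2.104
```

servo_tool(motion=[{"dr":[0,0,0.7],"delta_pos":[-0.18,0.29,0.03],"hand":1},{"dr":[0,0,0.7],"delta_pos":[0,0,0],"hand":1},{"dr":[0,0,0.7],"delta_pos":[0,0,0],"hand":1},{"dr":[0,0,0],"delta_pos":[0,0,0],"hand":1}])

```text
time_s: 3.12
eef_pos: [426.5, 81.9, 179.1]
ee_rot: [0.002, 0.998, -0.06, 0.004]
force: [-0.1, 0.2, -0.5]
grip_width: 1.0
```

Run:
```python
from h import *
cal=get_calibration('wrist'); im,d=capture('wrist'); save('w1',im); np.save('w1.npy',d)
go(426,77,45,-7)
P=cloud('wrist',d,cal)[2]
for n,b in dict(blank=(355,490,10,150,22,38),spig=(390,460,40,115,60,72)).items():
    r,n2=rect(P,box(P,*b)); print(n,n2,np.round(r[0],1),np.round(r[1],1),round(r[2],1),'medz',round(float(np.median(P[box(P,*b)][:,2])),1))
print(np.median(P[box(P,300,500,-60,150,-15,8)][:,2]))
```

```text
t 3.17 pos [426.5  81.9 179.1] yaw -6.83 tz [ 0.007 -0.005 -1.   ] F [0.5 0.2 0.9] w 1.001
total shift [2.000e-03 9.800e-02 2.683e+00] rows 3 per row [0.001 0.033 0.894] dr_z total 0.017
blank 11485 [427.2  74.4] [109.8 110.5] 80.8 medz 29.2
spig 3041 [427.5  74. ] [48.9 49.3] 82.0 medz 65.3
-0.747352680939656
```

View pics/w1.png

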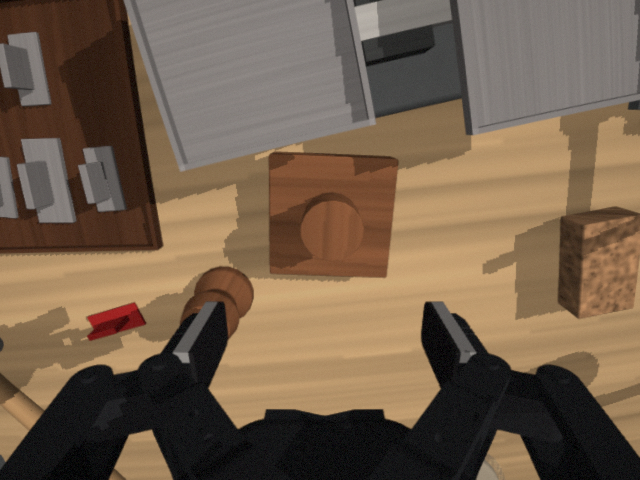

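servo_tool(motion=[{"dr":[0.02,-0.04,0.24],"delta_pos":[0.03,0.15,0.5],"hand":1},{"dr":[0,0,0],"delta_pos":[0,0,0.7],"hand":1},{"dr":[0,0,0],"delta_pos":[0,0,0.7],"hand":1},{"dr":[0,0,0],"delta_pos":[0,0,0.5],"hand":1},{"dr":[0,0,0],"delta_pos":[0,0,0],"hand":1}])

```text
time_s: 3.8
eef_pos: [428.6, 73.4, 57.0]
ee_rot: [0.0, 0.997, -0.075, 0.002]
force: [-0.7, 0.2, 0.4]
grip_width: 0.999
```

```bash
python3 -c "
from h import *
go(427.3,74.2,36,-9.2)"
```

```text
t 3.8 pos [428.6  73.4  57. ] yaw -8.62 tz [ 0.004 -0.001 -1.   ] F [-0.7  0.2  0.4] w 0.999
total shift [-0.028 -0.013  0.42 ] rows 1 per row [-0.028 -0.013  0.42 ] dr_z total 0.058
```

servo_tool(motion=[{"dr":[0,0,0.06],"delta_pos":[-0.03,-0.01,0.42],"hand":1},{"dr":[0,0,0],"delta_pos":[0,0,0],"hand":1},{"dr":[0,0,0],"delta_pos":[0,0,0],"hand":0},{"dr":[0,0,0],"delta_pos":[0,0,0],"hand":0},{"dr":[0,0,0],"delta_pos":[0,0,0],"hand":0},{"dr":[0,0,0],"delta_pos":[0,0,0],"hand":0},{"dr":[0,0,0],"delta_pos":[0,0,0],"hand":0},{"dr":[0,0,0],"delta_pos":[0,0,0],"hand":0}], squeeze=70)

```text
time_s: 4.8
eef_pos: [430.1, 73.9, 40.6]
ee_rot: [0.0, 0.997, -0.078, 0.006]
force: [0.4, -0.6, -2.3]
grip_width: 0.559
```

```bash
python3 -c "
from h import *
go(571,115,150)
d=np.load('w1.npy');import rig
"
python3 - <<'E'
from h import *
# pan geometry from initial scene+side: fit rim lines via percentile in rotated frame
A={c:(None,np.load(c+'0.npy'),c,get_calibration(c)) for c in ['scene','side']}
for c in A:
    P=cloud(c,A[c][1],A[c][3])[2]
    for nm,b,psi in [('pan',(480,660,45,200,84,92),6),('wpan',(470,690,-175,2,84,92),6),('tray',(390,680,220,500,9,16),-5.5),('jig',(450,640,-420,-245,28,36),-6)]:
        Q=P[box(P,*b)][:,:2]; a=np.radians(psi); R=np.array([[np.cos(a),np.sin(a)],[-np.sin(a),np.cos(a)]])
        q=Q@R.T; lo=np.percentile(q,1.5,axis=0);hi=np.percentile(q,98.5,axis=0)
        print(c,nm,len(Q),'ctr',(R.T@((lo+hi)/2)).round(1),'size',(hi-lo).round(1))
E
```

```text
t 4.8 pos [430.1  73.9  40.6] yaw -8.99 tz [ 0.012 -0.001 -1.   ] F [ 0.4 -0.6 -2.3] w 0.559
total shift [ 2.656 -1.253 -2.187] rows 3 per row [ 0.885 -0.418 -0.729] dr_z total None
scene pan 357 ctr [564.6 116.4] size [143.  135.2]
scene wpan 522 ctr [585.1 -83.2] size [182.8 139.1]
scene tray 609 ctr [536.7 336.4] size [233.7 200.5]
scene jig 657 ctr [ 546.5 -325. ] size [143.3 140.8]
side pan 333 ctr [561.3 115.5] size [135.2 138.3]
side wpan 346 ctr [582.3 -83.9] size [176.5 147.6]
side tray 1356 ctr [533.8 335.8] size [228.1 201.6]
side jig 320 ctr [ 542.3 -325.6] size [139.9 147.4]
```

servo_tool(motion=[{"dr":[0,0,0],"delta_pos":[0,0,-0.5],"hand":0},{"dr":[0,0,0],"delta_pos":[0,0,-0.8],"hand":0},{"dr":[0,-0.07,0],"delta_pos":[0,0,-0.8],"hand":0},{"dr":[0,0,0],"delta_pos":[0.4,-0.2,-0.1],"hand":0},{"dr":[0,0,0],"delta_pos":[0.7,-0.35,0],"hand":0},{"dr":[0,0,0],"delta_pos":[0.7,-0.35,0],"hand":0},{"dr":[0,0,-0.75],"delta_pos":[0.5,-0.25,0],"hand":0},{"dr":[0,0,-0.75],"delta_pos":[0.2,-0.1,0],"hand":0},{"dr":[0,0,0],"delta_pos":[0,0,0],"hand":0}])

```text
time_s: 5.92
eef_pos: [562.6, 118.9, 149.7]
ee_rot: [-0.001, 0.998, 0.056, -0.005]
force: [-0.7, -0.6, -4.9]
grip_width: 0.563
```

Run:
```python
from h import *
cal=get_calibration('wrist'); im,d=capture('wrist'); save('w2',im); np.save('w2.npy',d)
go(566,115.3,125,6)
```

```text
t 5.97 pos [562.2 118.7 149.7] yaw 6.29 tz [-0.01   0.001 -1.   ] F [ 0.2 -0.3 -5.6] w 0.565
total shift [0.069 0.076 0.494] rows 1 per row [0.069 0.076 0.494] dr_z total 0.029
```

View pics/w2.png

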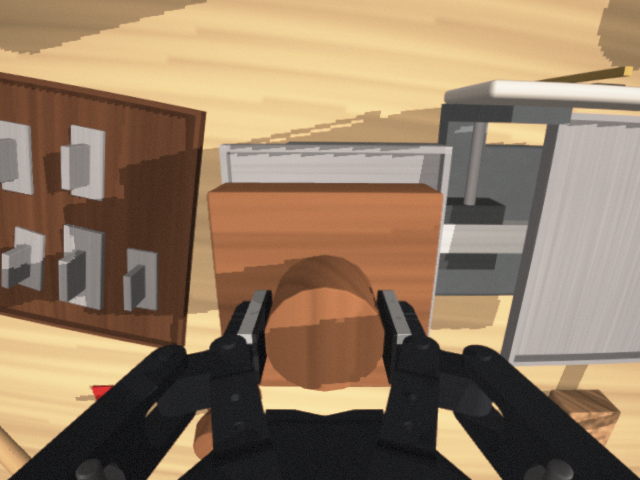

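Run:
```python
from h import *
cal=get_calibration('wrist'); d=np.load('w2.npy')
us,vs,P=cloud('wrist',d,cal)
b=box(P,490,640,50,190,133,148); r,n=rect(P,b); print('blank',r,np.median(P[b][:,2]))
b=box(P,480,660,35,205,82.5,92)
Q=P[b][:,:2]; a=np.radians(6); R=np.array([[np.cos(a),np.sin(a)],[-np.sin(a),np.cos(a)]])
q=Q@R.T
print(len(q),np.percentile(q,[0.5,2,50,98,99.5],axis=0).round(1)); 
c=R@np.array([563,115.5]);print(c)
# rim lines: left, right, top extents
top=q[(abs(q[:,1]-c[1])<45)]; print('top',np.percentile(top[:,0],[2,50,95,99]))
l=q[(q[:,1]>c[1]+45)]; print('left y',np.percentile(l[:,1],[5,50,95,99])); l=q[(q[:,1]<c[1]-45)]; print('right y',np.percentile(l[:,1],[1,5,50,95]))
```

```text
blank ((558.8477783203125, 117.15866088867188), (110.7342758178711, 110.76036071777344), 6.142043113708496) 137.6978418504882
2842 [[518.1 -32.1]
 [535.7 -31.6]
 [637.6  33.1]
 [656.  119.3]
 [659.2 120.1]]
[571.9888646  56.0177541]
top [636.7579979  638.76586522 640.64084745 640.71733318]
left y [102.85274026 116.41251408 119.85389852 120.28993844]
right y [-32.10479441 -31.60055526 -14.03835542   6.64267011]
```

Run:
```python
from h import *
cal=get_calibration('wrist'); d=np.load('w2.npy')
us,vs,P=cloud('wrist',d,cal)
b=box(P,480,700,-150,205,83.5,92)
Q=P[b][:,:2]; a=np.radians(6); R=np.array([[np.cos(a),np.sin(a)],[-np.sin(a),np.cos(a)]])
q=Q@R.T
h,e=np.histogram(q[:,1],np.arange(-40,130,2)); print([(int(x),int(n)) for x,n in zip(e,h) if n>30])
# pixels of corners
for n,uv in dict(tl=(221,146),tr=(451,148)).items(): 
    w=unproj('wrist',[uv],z=88,cal=cal)[0]; print(n,w.round(1),(R@w[:2]).round(1))
w=unproj('wrist',[(445,153),(228,152)],z=88,cal=cal); print(w.round(1))
```

```text
[(-32, 86), (-18, 31), (-16, 471), (-14, 184), (-12, 93), (76, 32), (116, 156), (118, 125)]
tl [623.9 184.6  88. ] [639.7 118.3]
tr [637.5  51.9  88. ] [639.5 -15. ]
[[634.3  54.8  88. ]
 [620.9 180.4  88. ]]
```

servo_tool(motion=[{"dr":[0,0.05,0],"delta_pos":[0.08,0.13,0],"hand":0},{"dr":[0,0,0],"delta_pos":[0,0,0],"hand":0},{"dr":[0,0,0],"delta_pos":[0,0,0.4],"hand":0},{"dr":[0,0,0],"delta_pos":[0,0,0],"hand":0}])

```text
time_s: 6.48
eef_pos: [565.9, 111.3, 129.7]
ee_rot: [-0.001, 0.999, 0.052, -0.001]
force: [-0.3, -0.1, -5.0]
grip_width: 0.561
```

Run:
```python
from h import *
cal=get_calibration('wrist'); im,d=capture('wrist'); save('w3',im)
go(567.1,112.7,97,6)
```

```text
t 6.53 pos [566.7 111.4 131. ] yaw 5.95 tz [ 0.001  0.002 -1.   ] F [ 0.3 -0.9 -4.4] w 0.559
total shift [ 0.011 -0.025  0.679] rows 1 per row [ 0.011 -0.025  0.679] dr_z total -0.005
```

View pics/w3.png

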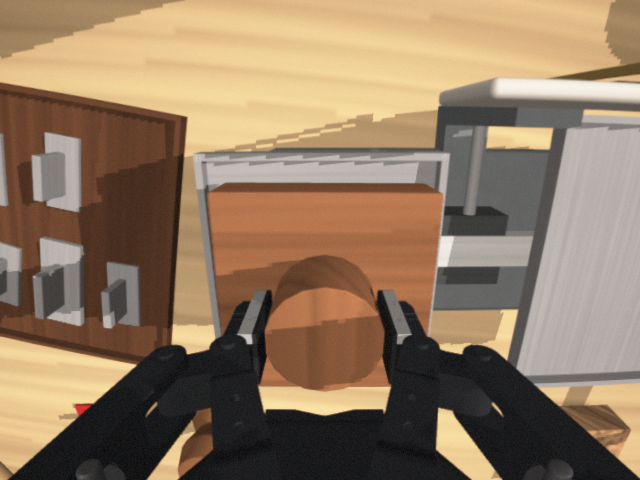

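servo_tool(motion=[{"dr":[0,0,0],"delta_pos":[0.01,-0.03,0.2],"hand":0},{"dr":[0,0,0],"delta_pos":[0,0,0.2],"hand":0},{"dr":[0,0,0],"delta_pos":[0,0,0.2],"hand":0},{"dr":[0,0,0],"delta_pos":[0,0,0],"hand":0}])

```text
time_s: 7.02
eef_pos: [567.6, 113.1, 100.7]
ee_rot: [-0.001, 0.999, 0.052, 0.002]
force: [-1.5, -0.3, -1.9]
grip_width: 0.562
```

Run:
```python
from h import *
cal=get_calibration('wrist'); im,d=capture('wrist'); save('w4',im)
go(567.1,112.7,95,6)
```

```text
t 7.08 pos [567.8 113.1 101.3] yaw 5.92 tz [ 0.004  0.002 -1.   ] F [-1.   0.9 -2.5] w 0.562
total shift [-0.015  0.007  0.125] rows 1 per row [-0.015  0.007  0.125] dr_z total -0.008
```

View pics/w4.png

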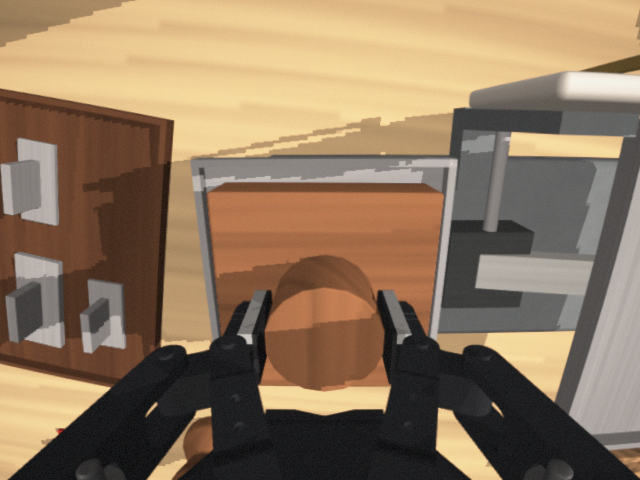

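servo_tool(motion=[{"dr":[0,0,0],"delta_pos":[0,0,0.12],"hand":0},{"dr":[0,0,0],"delta_pos":[0,0,0],"hand":0},{"dr":[0,0,0],"delta_pos":[0,0,0],"hand":1},{"dr":[0,0,0],"delta_pos":[0,0,0],"hand":1},{"dr":[0,0,0],"delta_pos":[0,0,0],"hand":1},{"dr":[0,0,0],"delta_pos":[0,0,-0.3],"hand":1},{"dr":[0,0,0],"delta_pos":[0,0,-0.8],"hand":1},{"dr":[0,0,0],"delta_pos":[0,0,-0.8],"hand":1},{"dr":[0,0,0],"delta_pos":[0,0,-0.2],"hand":1}])

```text
time_s: 8.2
eef_pos: [568.4, 113.0, 207.9]
ee_rot: [-0.001, 0.999, 0.052, 0.005]
force: [0.0, 0.3, 0.3]
grip_width: 1.002
```

Run:
```python
from h import *
go(530,330,200,-5.5)
A=[]
for c in ['scene','side','wrist']:
    cal=get_calibration(c); im,d=capture(c); save(c+'5',im); np.save(c+'5.npy',d); A.append((im,d,c,cal))
P=pts(A[:2])
for nm,b in dict(wpan=(510,650,-140,-30,50,130)).items(): print(nm,np.median(P[box(P,*b)][:,2]))
P=pts(A[2:]); 
b=box(P,490,640,50,190,75,92); r,n=rect(P,b); print('blank',r,np.median(P[b][:,2]))
```

```text
t 8.2 pos [568.4 113.  207.9] yaw 5.92 tz [ 0.01   0.002 -1.   ] F [0.  0.3 0.3] w 1.002
total shift [-0.316 -4.397  0.158] rows 5 per row [-0.063 -0.879  0.032] dr_z total 1.142
wpan 106.70651196726004
blank ((565.0659790039062, 111.73080444335938), (110.42606353759766, 109.94859313964844), 5.74393367767334) 82.80987525827146
```

View pics/wrist5.png

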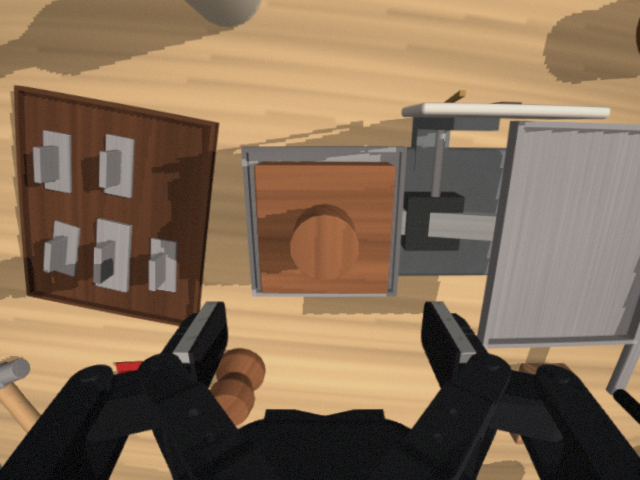

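servo_tool(motion=[{"dr":[0,-0.06,0.6],"delta_pos":[-0.1,-0.7,0],"hand":0.4},{"dr":[0,0,0.55],"delta_pos":[-0.1,-0.9,0],"hand":0.4},{"dr":[0,0,0],"delta_pos":[0,-0.95,0],"hand":0.4},{"dr":[0,0,0],"delta_pos":[0,-0.95,0],"hand":0.4},{"dr":[0,0,0],"delta_pos":[0,-0.8,0],"hand":0.4},{"dr":[0,0,0],"delta_pos":[0,0,0],"hand":0.4}])

```text
time_s: 9.1
eef_pos: [565.0, 331.6, 193.4]
ee_rot: [0.002, 0.999, -0.053, -0.011]
force: [0.2, 0.1, -0.4]
grip_width: 0.403
```

Run:
```python
from h import *
cal=get_calibration('wrist'); im,d=capture('wrist'); save('w6',im); np.save('w6.npy',d)
go(530,330,200,-5.5)
P=cloud('wrist',d,cal)[2]
m=box(P,400,680,210,460,28,42); Q=P[m]
lab=np.zeros((300,300),np.uint8); ij=np.c_[(Q[:,0]-390).astype(int),(Q[:,1]-200).astype(int)]; lab[ij[:,0],ij[:,1]]=255
lab=cv2.morphologyEx(lab,cv2.MORPH_CLOSE,np.ones((5,5)))
n,L,st,ce=cv2.connectedComponentsWithStats(lab)
for k in range(1,n):
    if st[k,4]<80: continue
    q=Q[L[ij[:,0],ij[:,1]]==k]; z=np.median(q[:,2]); q=q[q[:,2]>z-2.5][:,:2]
    r=cv2.minAreaRect(q.astype(np.float32)); print('rib',np.round(r[0],1),np.round(r[1],1),round(r[2],1),'z',round(float(z),1))
m=box(P,400,680,210,460,5,11);print('floor',np.median(P[box(P,400,680,210,460,2,5.5)][:,2]))
```

```text
t 9.15 pos [565.1 330.3 193.4] yaw -6.19 tz [-0.023 -0.004 -1.   ] F [ 0.3 -0.2 -0.4] w 0.405
total shift [-0.697  0.081 -0.133] rows 1 per row [-0.697  0.081 -0.133] dr_z total -0.069
rib [486.9 281.7] [ 6.4 32.6] 86.7 z 33.3
rib [491.5 336.6] [ 7.9 40.6] 83.7 z 35.1
rib [496.9 391.1] [ 6.9 28.1] 79.9 z 33.2
rib [590.  322.3] [ 6.2 33.4] 84.0 z 33.2
rib [588.9 388.6] [ 7.4 34. ] 84.4 z 33.0
floor 3.320076245352226
```

View pics/w6.png

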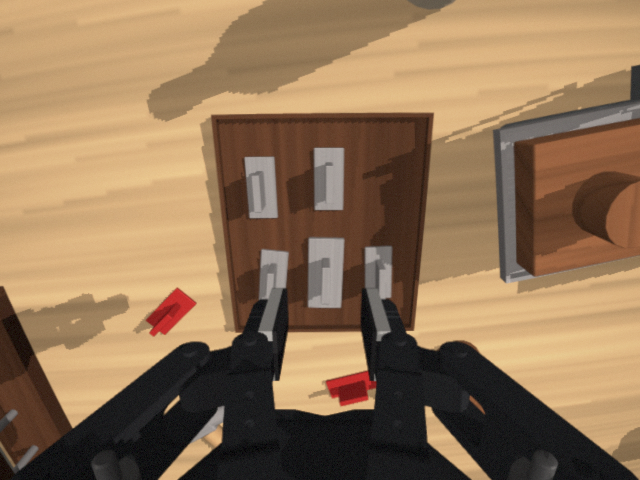

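servo_tool(motion=[{"dr":[0.03,0.13,0],"delta_pos":[-0.7,-0.02,0.5],"hand":0.4},{"dr":[0,0,0],"delta_pos":[-0.77,-0.02,0.8],"hand":0.4},{"dr":[0,0,0],"delta_pos":[0,0,0.9],"hand":0.4},{"dr":[0,0,0],"delta_pos":[0,0,0.3],"hand":0.4},{"dr":[0,0,0],"delta_pos":[0,0,0],"hand":0.4}])

```text
time_s: 9.78
eef_pos: [489.7, 335.0, 64.2]
ee_rot: [0.002, 0.998, -0.057, -0.001]
force: [0.0, 0.0, -0.1]
grip_width: 0.4
```

Run:
```python
from h import *
go(491.5,336.6,14,-6.3)
```

```text
t 9.78 pos [489.7 335.   64.2] yaw -6.49 tz [-0.002 -0.003 -1.   ] F [ 0.   0.  -0.1] w 0.4
total shift [ 0.032 -0.036  1.003] rows 2 per row [ 0.016 -0.018  0.502] dr_z total -0.019
```

servo_tool(motion=[{"dr":[0,0,0],"delta_pos":[0.03,-0.04,0.5],"hand":0.4},{"dr":[0,0,0],"delta_pos":[0,0,0.4],"hand":0.4},{"dr":[0,0,0],"delta_pos":[0,0,0.1],"hand":0.4},{"dr":[0,0,0],"delta_pos":[0,0,0],"hand":0.4}])

```text
time_s: 10.28
eef_pos: [496.4, 336.8, 19.3]
ee_rot: [-0.001, 0.998, -0.058, 0.004]
force: [0.1, -0.3, 0.5]
grip_width: 0.4
```

Run:
```python
from h import *
go(491.5,336.6,14,-6.3)
```

```text
t 10.28 pos [496.4 336.8  19.3] yaw -6.63 tz [ 0.008  0.001 -1.   ] F [ 0.1 -0.3  0.5] w 0.4
total shift [-0.098  0.015  0.106] rows 1 per row [-0.098  0.015  0.106] dr_z total -0.033
```

servo_tool(motion=[{"dr":[0,-0.04,0],"delta_pos":[-0.1,0.01,0.1],"hand":0.4},{"dr":[0,0,0],"delta_pos":[0,0,0.02],"hand":0.4},{"dr":[0,0,0],"delta_pos":[0,0,0],"hand":0},{"dr":[0,0,0],"delta_pos":[0,0,0],"hand":0},{"dr":[0,0,0],"delta_pos":[0,0,0],"hand":0},{"dr":[0,0,0],"delta_pos":[0,0,0],"hand":0}], squeeze=60)

```text
time_s: 11.02
eef_pos: [492.2, 337.4, 15.3]
ee_rot: [-0.002, 0.998, -0.058, 0.002]
force: [0.0, -0.5, -0.6]
grip_width: 0.078
```

Run:
```python
from h import *
go(583.7,-85,200,6)
```

```text
t 11.03 pos [492.2 337.4  15.3] yaw -6.63 tz [ 0.003  0.003 -1.   ] F [ 0.  -0.5 -0.6] w 0.078
total shift [ 2.792  8.18  -3.694] rows 9 per row [ 0.31   0.909 -0.41 ] dr_z total -1.263
```

servo_tool(motion=[{"dr":[0,0,0],"delta_pos":[0,0,-0.5],"hand":0},{"dr":[0,0,0],"delta_pos":[0,0,-0.9],"hand":0},{"dr":[0,0,0],"delta_pos":[0,0,-0.9],"hand":0},{"dr":[0,0,0],"delta_pos":[0,0.3,-0.9],"hand":0},{"dr":[0,0,0],"delta_pos":[0.1,0.7,-0.5],"hand":0},{"dr":[0,0,0],"delta_pos":[0.2,0.9,0],"hand":0},{"dr":[0,0,0],"delta_pos":[0.3,0.9,0],"hand":0},{"dr":[0,0,-0.4],"delta_pos":[0.3,0.9,0],"hand":0},{"dr":[0,0,-0.4],"delta_pos":[0.3,0.9,0],"hand":0},{"dr":[0,0,-0.4],"delta_pos":[0.3,0.9,0],"hand":0},{"dr":[0,0,0],"delta_pos":[0.1,0.9,0],"hand":0},{"dr":[0,0,0],"delta_pos":[0,0.5,0],"hand":0},{"dr":[0,0,0],"delta_pos":[0,0.0,0],"hand":0}])

```text
time_s: 12.65
eef_pos: [555.7, -23.0, 202.4]
ee_rot: [-0.0, 0.999, 0.051, -0.002]
force: [0.3, 0.7, -2.2]
grip_width: 0.077
```

Run:
```python
from h import *
cal=get_calibration('wrist'); im,d=capture('wrist'); save('w7',im); np.save('w7.npy',d)
go(583.7,-85,200,6)
P=cloud('wrist',d,cal)[2]
b=box(P,440,720,-190,20,111,120)
Q=P[b][:,:2]; a=np.radians(6); R=np.array([[np.cos(a),np.sin(a)],[-np.sin(a),np.cos(a)]])
q=Q@R.T
for k in (0,1):
    h,e=np.histogram(q[:,k],np.arange(-250,720,2)); print([(int(x),int(n)) for x,n in zip(e,h) if n>60])
print('floor',np.median(P[box(P,520,650,-130,-40,95,112)][:,2]))
```

```text
t 12.7 pos [555.6 -22.  202.5] yaw 5.9 tz [-0.004  0.001 -1.   ] F [ 0.1  0.2 -1.4] w 0.08
total shift [0.429 1.311 0.049] rows 2 per row [0.215 0.655 0.025] dr_z total -0.01
[(484, 208), (486, 325), (488, 232), (654, 106), (656, 164), (658, 808), (660, 838), (662, 106)]
[(-216, 565), (-214, 745), (-212, 512), (-82, 427), (-80, 435)]
floor 105.65609365518645
```

View pics/w7.png

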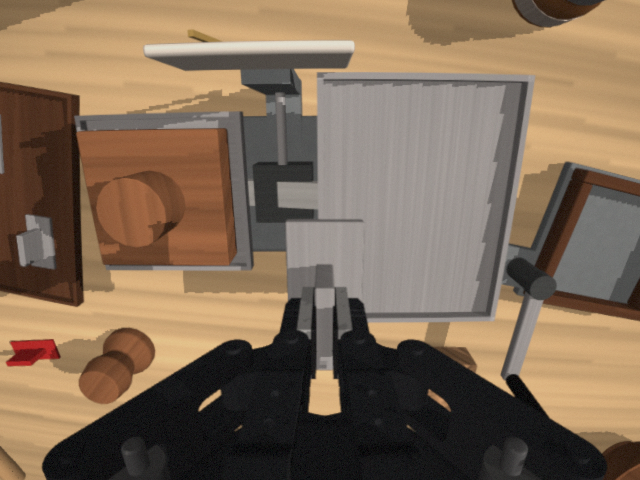

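servo_tool(motion=[{"dr":[0,0,0],"delta_pos":[-0.15,0.32,0.5],"hand":0},{"dr":[0,0,0],"delta_pos":[-0.15,0.32,0.7],"hand":0},{"dr":[0,0,0],"delta_pos":[0,0,0],"hand":0}])

```text
time_s: 13.08
eef_pos: [543.4, -52.5, 141.6]
ee_rot: [-0.001, 0.999, 0.053, -0.002]
force: [-0.1, 0.5, -1.3]
grip_width: 0.076
```

Run:
```python
from h import *
go(543.8,-55.8,118.5,6)
P=cloud('wrist',np.load('w7.npy'),get_calibration('wrist'))[2]
d=np.load('scene5.npy');P=cloud('scene',d)[2]; b=box(P,640,700,-60,80,120,220); print(P[b].min(0),P[b].max(0))
```

```text
t 13.07 pos [543.4 -52.5 141.6] yaw 6.09 tz [-0.004  0.002 -1.   ] F [-0.1  0.5 -1.3] w 0.076
total shift [0.002 0.066 0.462] rows 1 per row [0.002 0.066 0.462] dr_z total 0.009
[655.7179187  -24.13063177 120.19296811] [680.11474246  77.55543479 173.80877958]
```

servo_tool(motion=[{"dr":[0,0,0],"delta_pos":[0,0.07,0.3],"hand":0},{"dr":[0,0,0],"delta_pos":[0,0,0.17],"hand":0},{"dr":[0,0,0],"delta_pos":[0,0,0],"hand":0},{"dr":[0,0,0],"delta_pos":[0,0,0],"hand":0}])

```text
time_s: 13.58
eef_pos: [545.6, -53.9, 119.7]
ee_rot: [-0.0, 0.999, 0.055, 0.001]
force: [0.5, 0.1, -2.1]
grip_width: 0.079
```

Run:
```python
from h import *
go(543.8,-55.8,117,6)
```

```text
t 13.57 pos [545.6 -53.9 119.7] yaw 6.25 tz [ 0.001  0.001 -1.   ] F [ 0.5  0.1 -2.1] w 0.079
total shift [-0.04   0.034  0.054] rows 1 per row [-0.04   0.034  0.054] dr_z total 0.025
```

Lower a bit more, release with a partial opening, retreat.

servo_tool(motion=[{"dr":[0,0,0],"delta_pos":[-0.02,0.02,0.06],"hand":0},{"dr":[0,0,0],"delta_pos":[0,0,0],"hand":0},{"dr":[0,0,0],"delta_pos":[0,0,0],"hand":0.4},{"dr":[0,0,0],"delta_pos":[0,0,0],"hand":0.4},{"dr":[0,0,0],"delta_pos":[0,0,-0.2],"hand":0.4},{"dr":[0,0,0],"delta_pos":[0,0,-0.7],"hand":0.4},{"dr":[0,0,0],"delta_pos":[0,0,-0.8],"hand":0.4},{"dr":[0,0,0],"delta_pos":[0,0,0],"hand":0.4},{"dr":[0,0,0],"delta_pos":[0,0,0],"hand":0.4},{"dr":[0,0,0],"delta_pos":[0,0,0],"hand":0.4}])

```text
time_s: 14.82
eef_pos: [544.8, -55.2, 206.8]
ee_rot: [0.0, 0.999, 0.054, 0.002]
force: [0.3, -0.2, -0.5]
grip_width: 0.398
```

```bash
cat >> h.py <<'E'
def beamread():
    o=[]
    for c in ['scene','side']:
        cal=get_calibration(c); im,d=capture(c); save('b_'+c,im); P=cloud(c,d,cal)[2]; P=P[box(P,500,660,-130,-40,40,130)]
        h,e=np.histogram(P[:,2],np.arange(40,130,1)); k=h.argmax(); z=np.median(P[abs(P[:,2]-e[k]-.5)<3][:,2]); o.append(z-(80.6 if c=='scene' else 79.7))
    print('wpan rise mm',np.round(o,1),'beam rad ~',round(float(np.mean(o))/110,3))
E
python3 - <<'E'
from h import *
go(588,388.6,120,-6)
beamread()
E
```

```text
t 14.82 pos [544.8 -55.2 206.8] yaw 6.24 tz [ 0.004 -0.    -1.   ] F [ 0.3 -0.2 -0.5] w 0.398
total shift [ 1.824 -8.73   1.736] rows 10 per row [ 0.182 -0.873  0.174] dr_z total 1.224
wpan rise mm [26.4 26.3] beam rad ~ 0.239
```

View pics/b_scene.png

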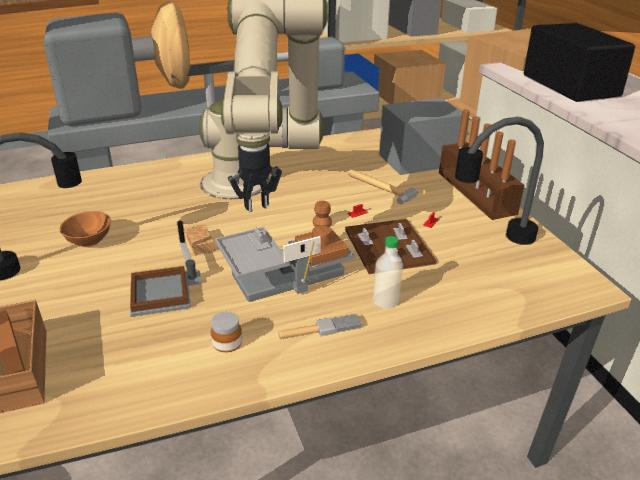

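servo_tool(motion=[{"dr":[0,0,0],"delta_pos":[0.1,-0.7,0],"hand":0.4},{"dr":[0,0,0],"delta_pos":[0.2,-0.95,0],"hand":0.4},{"dr":[0,0,0.4],"delta_pos":[0.2,-0.95,0],"hand":0.4},{"dr":[0,0,0.4],"delta_pos":[0.2,-0.95,0],"hand":0.4},{"dr":[0,0,0.4],"delta_pos":[0.2,-0.95,0],"hand":0.4},{"dr":[0,0,0],"delta_pos":[0,-0.95,0],"hand":0.4},{"dr":[0,0,0],"delta_pos":[0,-0.95,0.3],"hand":0.4},{"dr":[0,0,0],"delta_pos":[-0.05,-0.6,0.6],"hand":0.4},{"dr":[0,0,0],"delta_pos":[0,0,0.6],"hand":0.4},{"dr":[0,0,0],"delta_pos":[0,0,0],"hand":0.4}])

```text
time_s: 16.18
eef_pos: [585.7, 307.3, 123.0]
ee_rot: [0.001, 0.998, -0.055, -0.003]
force: [-0.5, -0.5, 0.6]
grip_width: 0.405
```

```bash
cat >> h.py <<'E'
def ribs(name,x0=400,x1=680,y0=210,y1=460,z0=28,z1=42,zt=None):
    cal=get_calibration('wrist'); im,d=capture('wrist'); save(name,im)
    P=cloud('wrist',d,cal)[2]
    Q=P[box(P,x0,x1,y0,y1,z0,z1)]
    lab=np.zeros((x1-x0+20,y1-y0+20),np.uint8); ij=np.c_[(Q[:,0]-x0+5).astype(int),(Q[:,1]-y0+5).astype(int)]; lab[ij[:,0],ij[:,1]]=255
    lab=cv2.morphologyEx(lab,cv2.MORPH_CLOSE,np.ones((5,5)))
    n,L,st,ce=cv2.connectedComponentsWithStats(lab)
    for k in range(1,n):
        if st[k,4]<60: continue
        q=Q[L[ij[:,0],ij[:,1]]==k]; z=np.median(q[:,2]); q=q[q[:,2]>z-2.5][:,:2]
        r=cv2.minAreaRect(q.astype(np.float32)); a=r[2] if r[1][0]>r[1][1] else r[2]-90
        print('rib',np.round(r[0],1),np.round(sorted(r[1]),1),'yaw',round(a,1),'z',round(float(z),1))
E
python3 - <<'E'
from h import *
ribs('w8')
go(589.5,322.3,60,-6)
E
```

```text
rib [590.  322.8] [ 7.1 34.3] yaw -6.0 z 33.1
rib [589.1 388.9] [ 7.8 34. ] yaw -5.1 z 33.0
t 16.23 pos [586.5 307.5 124.9] yaw -6.28 tz [-0.003 -0.    -1.   ] F [0.4 0.5 0.3] w 0.4
total shift [ 0.027 -0.3    1.297] rows 2 per row [ 0.014 -0.15   0.649] dr_z total -0.028
```

View pics/w8.png

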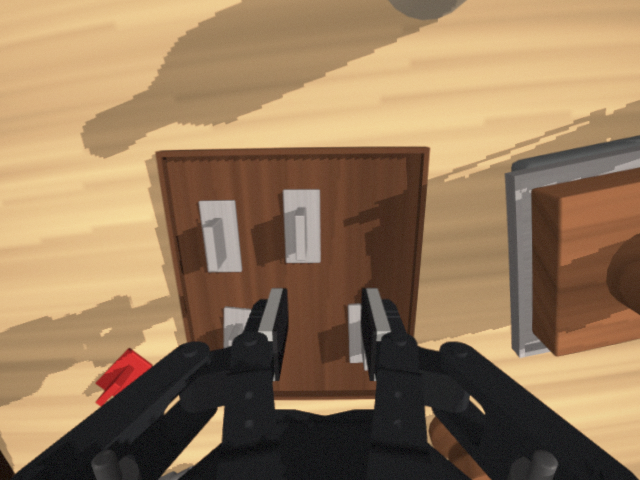

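servo_tool(motion=[{"dr":[0,0,0],"delta_pos":[0.05,-0.31,0.4],"hand":0.4},{"dr":[0,0,0],"delta_pos":[0,0,0.8],"hand":0.4},{"dr":[0,0,0],"delta_pos":[0,0,0.6],"hand":0.4},{"dr":[0,0,0],"delta_pos":[0,0,0],"hand":0.4}])

```text
time_s: 16.73
eef_pos: [594.8, 322.5, 40.4]
ee_rot: [-0.002, 0.998, -0.056, 0.003]
force: [-0.7, -0.0, 0.2]
grip_width: 0.4
```

Run:
```python
from h import *
go(590,322.5,13,-6)
```

```text
t 16.73 pos [594.8 322.5  40.4] yaw -6.43 tz [ 0.007  0.003 -1.   ] F [-0.7 -0.   0.2] w 0.4
total shift [-0.094  0.011  0.548] rows 1 per row [-0.094  0.011  0.548] dr_z total -0.043
```

servo_tool(motion=[{"dr":[0,-0.04,0],"delta_pos":[-0.1,0.01,0.35],"hand":0.4},{"dr":[0,0,0],"delta_pos":[-0.02,0,0.22],"hand":0.4},{"dr":[0,0,0],"delta_pos":[0,0,0.04],"hand":0.4},{"dr":[0,0,0],"delta_pos":[0,0,0],"hand":0},{"dr":[0,0,0],"delta_pos":[0,0,0],"hand":0},{"dr":[0,0,0],"delta_pos":[0,0,0],"hand":0},{"dr":[0,0,0],"delta_pos":[0,0,0],"hand":0}])

```text
time_s: 17.6
eef_pos: [591.2, 323.2, 13.7]
ee_rot: [-0.004, 0.998, -0.056, 0.003]
force: [-0.6, 0.2, -0.8]
grip_width: 0.063
```

Run:
```python
from h import *
go(634.8,-126.7,190,6)
```

```text
t 17.6 pos [591.2 323.2  13.7] yaw -6.47 tz [ 0.007  0.007 -1.   ] F [-0.6  0.2 -0.8] w 0.063
total shift [ 1.88   8.843 -3.526] rows 10 per row [ 0.188  0.884 -0.353] dr_z total -1.247
```

servo_tool(motion=[{"dr":[0,0,0],"delta_pos":[0,0,-0.5],"hand":0},{"dr":[0,0,0],"delta_pos":[0,0,-0.95],"hand":0},{"dr":[0,0,0],"delta_pos":[0,0.1,-0.95],"hand":0},{"dr":[0,0,0],"delta_pos":[0,0.5,-0.95],"hand":0},{"dr":[0,0,0],"delta_pos":[0,0.9,-0.5],"hand":0},{"dr":[0,0,0],"delta_pos":[0.1,0.95,0],"hand":0},{"dr":[0,0,0],"delta_pos":[0.1,0.95,0],"hand":0},{"dr":[0,0,0],"delta_pos":[0.2,0.95,0],"hand":0},{"dr":[0,0,-0.4],"delta_pos":[0.2,0.95,0],"hand":0},{"dr":[0,0,-0.4],"delta_pos":[0.3,0.95,0],"hand":0},{"dr":[0,0,-0.4],"delta_pos":[0.3,0.95,0],"hand":0},{"dr":[0,0,0],"delta_pos":[0.3,0.9,0],"hand":0},{"dr":[0,0,0],"delta_pos":[0.2,0.4,0],"hand":0},{"dr":[0,0,0],"delta_pos":[0,0,0],"hand":0}])

```text
time_s: 19.35
eef_pos: [651.6, -115.4, 210.6]
ee_rot: [-0.002, 0.999, 0.052, 0.004]
force: [-0.5, 0.9, -0.7]
grip_width: 0.069
```

Run:
```python
from h import *
go(634.8,-126.7,140,6)
```

```text
t 19.35 pos [ 651.6 -115.4  210.6] yaw 6.0 tz [ 0.008  0.005 -1.   ] F [-0.5  0.9 -0.7] w 0.069
total shift [-0.357  0.19   1.413] rows 2 per row [-0.179  0.095  0.706] dr_z total 0.0
```

servo_tool(motion=[{"dr":[0.03,-0.04,0],"delta_pos":[-0.2,0.1,0.5],"hand":0},{"dr":[0,0,0],"delta_pos":[-0.2,0.09,0.8],"hand":0},{"dr":[0,0,0],"delta_pos":[0,0,0.1],"hand":0},{"dr":[0,0,0],"delta_pos":[0,0,0],"hand":0}])

```text
time_s: 19.85
eef_pos: [632.5, -123.0, 141.4]
ee_rot: [-0.005, 0.999, 0.054, 0.002]
force: [-0.2, 0.8, -0.0]
grip_width: 0.066
```

Run:
```python
from h import *
im,d=capture('wrist'); save('w9',im)
go(634.8,-126.7,116.5,6)
```

```text
t 19.9 pos [ 632.4 -122.9  141.4] yaw 6.18 tz [ 0.003  0.01  -1.   ] F [ 0.  -0.5 -0.2] w 0.066
total shift [0.039 0.08  0.498] rows 1 per row [0.039 0.08  0.498] dr_z total 0.018
```

View pics/w9.png

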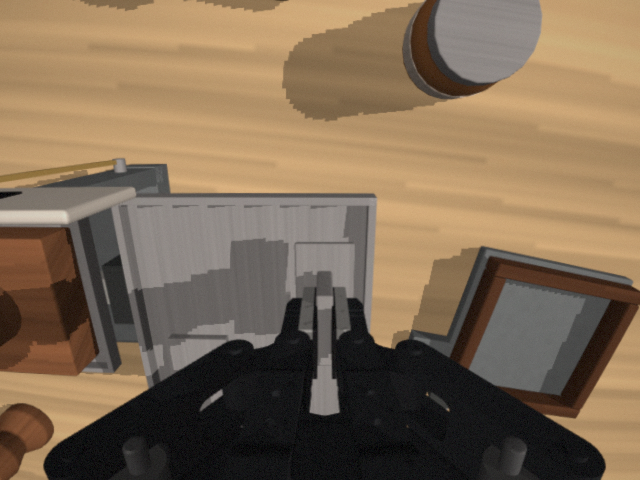

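servo_tool(motion=[{"dr":[-0.06,-0.02,0],"delta_pos":[0.03,0.02,0.3],"hand":0},{"dr":[0,0,0],"delta_pos":[0,0,0.15],"hand":0},{"dr":[0,0,0],"delta_pos":[0,0,0.05],"hand":0},{"dr":[0,0,0],"delta_pos":[0,0,0.02],"hand":0}])

```text
time_s: 20.4
eef_pos: [635.5, -123.2, 115.8]
ee_rot: [0.002, 0.999, 0.054, 0.002]
force: [0.6, -0.0, -0.7]
grip_width: 0.063
```

Run:
```python
from h import *
go(634.8,-126.7,116,6)
```

```text
t 20.4 pos [ 635.5 -123.2  115.8] yaw 6.23 tz [ 0.004 -0.003 -1.   ] F [ 0.6 -0.  -0.7] w 0.063
total shift [-0.021  0.068 -0.004] rows 1 per row [-0.021  0.068 -0.004] dr_z total 0.023
```

servo_tool(motion=[{"dr":[0,0,0],"delta_pos":[0,0,0.02],"hand":0.35},{"dr":[0,0,0],"delta_pos":[0,0,0],"hand":0.35},{"dr":[0,0,0],"delta_pos":[0,0,0],"hand":0.35},{"dr":[0,0,0],"delta_pos":[0,0,-0.3],"hand":0.35},{"dr":[0,0,0],"delta_pos":[0,0,-0.8],"hand":0.35},{"dr":[0,0,0],"delta_pos":[0,0,-0.8],"hand":0.4},{"dr":[0,0,0],"delta_pos":[-0.2,-0.6,0],"hand":0.4},{"dr":[0,0,0],"delta_pos":[-0.1,-0.9,0],"hand":0.4},{"dr":[0,0,0],"delta_pos":[0,-0.95,0],"hand":0.4},{"dr":[0,0,0],"delta_pos":[0,-0.95,0],"hand":0.4},{"dr":[0,0,0],"delta_pos":[0,0,0],"hand":0.4}])

```text
time_s: 21.78
eef_pos: [602.1, 48.1, 222.6]
ee_rot: [0.003, 0.999, 0.053, 0.008]
force: [0.6, -1.3, 0.9]
grip_width: 0.399
```

Run:
```python
from h import *
go(589,388.8,120,-5.5)
beamread()
```

```text
t 21.77 pos [602.1  48.1 222.6] yaw 6.12 tz [ 0.016 -0.006 -1.   ] F [ 0.6 -1.3  0.9] w 0.399
total shift [ 0.466 -6.804  2.052] rows 8 per row [ 0.058 -0.85   0.256] dr_z total 1.162
wpan rise mm [18. 18.] beam rad ~ 0.164
```

View pics/b_scene.png

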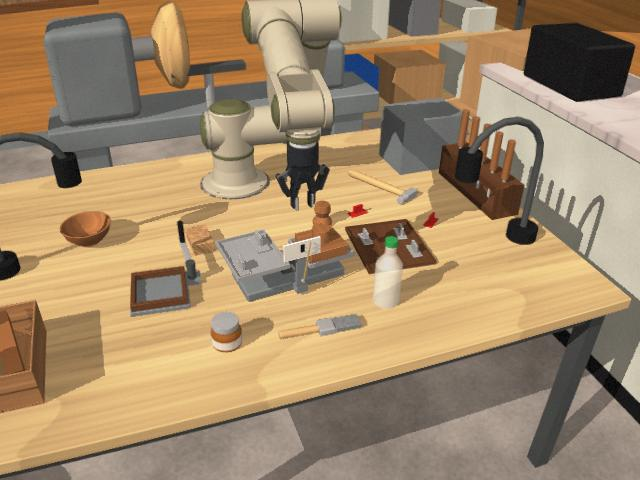

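servo_tool(motion=[{"dr":[0,-0.08,0],"delta_pos":[0.1,-0.9,0],"hand":0.4},{"dr":[0,0,0.4],"delta_pos":[0.1,-0.95,0],"hand":0.4},{"dr":[0,0,0.4],"delta_pos":[0.1,-0.95,0],"hand":0.4},{"dr":[0,0,0.35],"delta_pos":[0,-0.95,0.2],"hand":0.4},{"dr":[0,0,0],"delta_pos":[0,-0.95,0.5],"hand":0.4},{"dr":[0,0,0],"delta_pos":[0,-0.95,0.8],"hand":0.4},{"dr":[0,0,0],"delta_pos":[0,-0.7,0.8],"hand":0.4},{"dr":[0,0,0],"delta_pos":[0,0,0.5],"hand":0.4},{"dr":[0,0,0],"delta_pos":[0,0,0],"hand":0.4}])

```text
time_s: 23.0
eef_pos: [633.2, 356.3, 78.1]
ee_rot: [0.005, 0.998, -0.061, 0.004]
force: [-0.8, -0.2, 0.7]
grip_width: 0.404
```

Run:
```python
from h import *
ribs('w10')
go(589,388.8,45,-5.1)
```

```text
rib [483.1 281.6] [ 7.1 28.2] yaw -2.8 z 33.0
t 23.05 pos [633.8 356.6  79.8] yaw -7.04 tz [ 0.01  -0.009 -1.   ] F [ 0.2 -0.4 -0.3] w 0.4
total shift [-0.967 -0.53   0.695] rows 2 per row [-0.484 -0.265  0.348] dr_z total -0.194
```

servo_tool(motion=[{"dr":[0.05,-0.06,-0.19],"delta_pos":[-0.5,-0.26,0],"hand":0.4},{"dr":[0,0,0],"delta_pos":[-0.47,-0.26,0],"hand":0.4},{"dr":[0,0,0],"delta_pos":[0,0,0.6],"hand":0.4},{"dr":[0,0,0],"delta_pos":[0,0,0],"hand":0.4}])

```text
time_s: 23.55
eef_pos: [592.8, 385.4, 58.1]
ee_rot: [-0.003, 0.999, -0.047, 0.005]
force: [0.5, -0.5, -0.7]
grip_width: 0.395
```

Run:
```python
from h import *
im,d=capture('wrist'); save('w11',im)
go(589,388.8,13,-5.1)
```

```text
t 23.6 pos [594.  386.   60.4] yaw -5.43 tz [ 0.015  0.007 -1.   ] F [-0.6  0.7  0.3] w 0.401
total shift [-0.105 -0.047  0.949] rows 1 per row [-0.105 -0.047  0.949] dr_z total -0.033
```

View pics/w11.png

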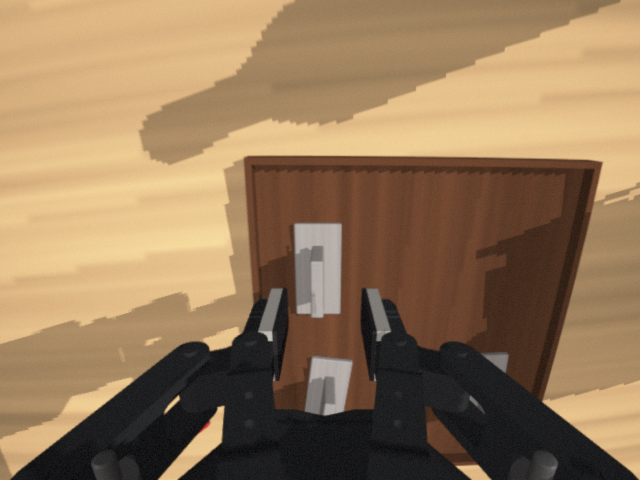

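servo_tool(motion=[{"dr":[-0.04,-0.08,0],"delta_pos":[-0.1,-0.05,0.5],"hand":0.4},{"dr":[0,0,0],"delta_pos":[-0.04,0,0.35],"hand":0.4},{"dr":[0,0,0],"delta_pos":[0,0,0.05],"hand":0.4},{"dr":[0,0,0],"delta_pos":[0,0,0],"hand":0.4}])

```text
time_s: 24.1
eef_pos: [589.6, 389.1, 16.2]
ee_rot: [-0.002, 0.999, -0.048, 0.002]
force: [-0.5, -0.3, 0.8]
grip_width: 0.4
```

Run:
```python
from h import *
go(589,388.8,13,-5.1)
```

```text
t 24.1 pos [589.6 389.1  16.2] yaw -5.52 tz [ 0.004  0.003 -1.   ] F [-0.5 -0.3  0.8] w 0.4
total shift [-0.011  0.006  0.064] rows 1 per row [-0.011  0.006  0.064] dr_z total -0.042
```

servo_tool(motion=[{"dr":[0,0,0],"delta_pos":[-0.01,0,0.06],"hand":0.4},{"dr":[0,0,0],"delta_pos":[0,0,0],"hand":0},{"dr":[0,0,0],"delta_pos":[0,0,0],"hand":0},{"dr":[0,0,0],"delta_pos":[0,0,0],"hand":0},{"dr":[0,0,0],"delta_pos":[0,0,0],"hand":0},{"dr":[0,0,0],"delta_pos":[0,0,-0.5],"hand":0},{"dr":[0,0,0],"delta_pos":[0,0,-0.95],"hand":0},{"dr":[0,0,0],"delta_pos":[0,0.1,-0.95],"hand":0},{"dr":[0,0,0],"delta_pos":[0,0.5,-0.95],"hand":0},{"dr":[0,0,0],"delta_pos":[0,0.9,-0.5],"hand":0}])

```text
time_s: 25.35
eef_pos: [579.8, 314.0, 208.6]
ee_rot: [-0.001, 0.999, -0.046, -0.0]
force: [0.7, -0.6, -0.5]
grip_width: 0.063
```

Run:
```python
from h import *
go(625,-81.9,205,6)
```

```text
t 25.35 pos [579.8 314.  208.6] yaw -5.31 tz [ 0.     0.001 -1.   ] F [ 0.7 -0.6 -0.5] w 0.063
total shift [1.634 7.799 0.072] rows 9 per row [0.182 0.867 0.008] dr_z total -1.131
```

servo_tool(motion=[{"dr":[0,0,0],"delta_pos":[0.1,0.95,0],"hand":0},{"dr":[0,0,0],"delta_pos":[0.1,0.95,0],"hand":0},{"dr":[0,0,0],"delta_pos":[0.15,0.95,0],"hand":0},{"dr":[0,0,-0.4],"delta_pos":[0.2,0.95,0],"hand":0},{"dr":[0,0,-0.4],"delta_pos":[0.2,0.95,0],"hand":0},{"dr":[0,0,-0.33],"delta_pos":[0.2,0.95,0],"hand":0},{"dr":[0,0,0],"delta_pos":[0.2,0.95,0],"hand":0},{"dr":[0,0,0],"delta_pos":[0.1,0.6,0.4],"hand":0},{"dr":[0,0,0],"delta_pos":[0,0.1,0.5],"hand":0},{"dr":[0,0,0],"delta_pos":[0,0,0],"hand":0}])

```text
time_s: 26.6
eef_pos: [635.8, -67.5, 165.9]
ee_rot: [-0.001, 0.999, 0.054, 0.003]
force: [0.3, 0.1, -0.6]
grip_width: 0.064
```

Run:
```python
from h import *
go(630.1,-81.9,130,6)
```

```text
t 26.6 pos [635.8 -67.5 165.9] yaw 6.2 tz [ 0.006  0.002 -1.   ] F [ 0.3  0.1 -0.6] w 0.064
total shift [-0.145  0.273  0.718] rows 1 per row [-0.145  0.273  0.718] dr_z total 0.02
```

servo_tool(motion=[{"dr":[0,-0.03,0],"delta_pos":[-0.14,0.27,0.3],"hand":0},{"dr":[0,0,0],"delta_pos":[0,0,0.6],"hand":0},{"dr":[0,0,0],"delta_pos":[0,0,0.2],"hand":0},{"dr":[0,0,0],"delta_pos":[0,0,0.15],"hand":0},{"dr":[0,0,0],"delta_pos":[0,0,0],"hand":0}])

```text
time_s: 27.22
eef_pos: [631.1, -83.0, 104.8]
ee_rot: [0.001, 0.998, 0.055, 0.003]
force: [-0.5, 0.0, -0.7]
grip_width: 0.064
```

Run:
```python
from h import *
im,d=capture('wrist'); save('w12',im)
go(630.1,-81.9,99.5,6)
```

```text
t 27.27 pos [631.4 -83.  105.3] yaw 6.3 tz [ 0.007 -0.001 -1.   ] F [ 0.7  0.2 -1.2] w 0.069
total shift [-0.023 -0.026  0.116] rows 1 per row [-0.023 -0.026  0.116] dr_z total 0.03
```

View pics/w12.png

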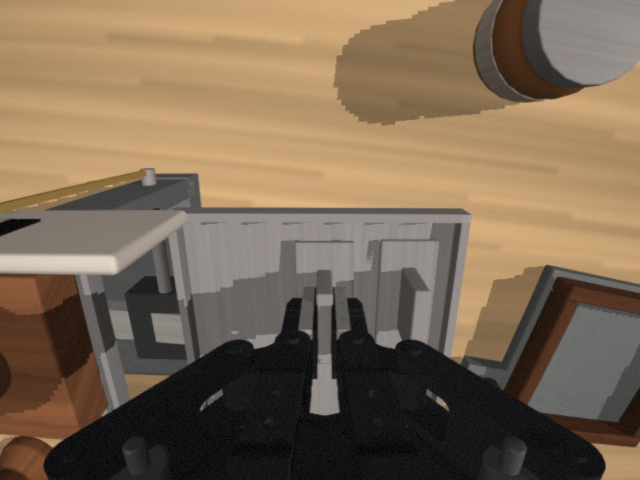

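servo_tool(motion=[{"dr":[0,-0.04,0],"delta_pos":[-0.02,0,0.11],"hand":0},{"dr":[0,0,0],"delta_pos":[0,0,0],"hand":0.28},{"dr":[0,0,0],"delta_pos":[0,0,0],"hand":0.28},{"dr":[0,0,0],"delta_pos":[0,0,0],"hand":0.28},{"dr":[0,0,0],"delta_pos":[0,0,-0.3],"hand":0.28},{"dr":[0,0,0],"delta_pos":[0,0,-0.8],"hand":0.28},{"dr":[0,0,0],"delta_pos":[0,0,-0.8],"hand":0.4},{"dr":[0,0,0],"delta_pos":[-0.3,-0.6,-0.3],"hand":0.4},{"dr":[0,0,0],"delta_pos":[-0.3,-0.9,0],"hand":0.4},{"dr":[0,0,0],"delta_pos":[-0.3,-0.95,0],"hand":0.4},{"dr":[0,0,0],"delta_pos":[-0.3,-0.95,0],"hand":0.4},{"dr":[0,0,0],"delta_pos":[-0.3,-0.95,0],"hand":0.4},{"dr":[0,0,0],"delta_pos":[0,0,0],"hand":0.4}])

```text
time_s: 28.9
eef_pos: [530.4, 130.5, 223.8]
ee_rot: [0.002, 0.998, 0.054, 0.007]
force: [0.6, 0.0, 0.4]
grip_width: 0.405
```

Run:
```python
from h import *
beamread()
go(486,281.7,110,-3.3)
im,d=capture('wrist'); save('w13',im)
```

```text
wpan rise mm [10.1  9.7] beam rad ~ 0.09
t 29.0 pos [531.7 128.  223.4] yaw 6.06 tz [ 0.015 -0.005 -1.   ] F [ 1.1 -0.6  0.7] w 0.399
total shift [-0.584 -3.154  2.267] rows 4 per row [-0.146 -0.788  0.567] dr_z total 0.936
```

View pics/w13.png

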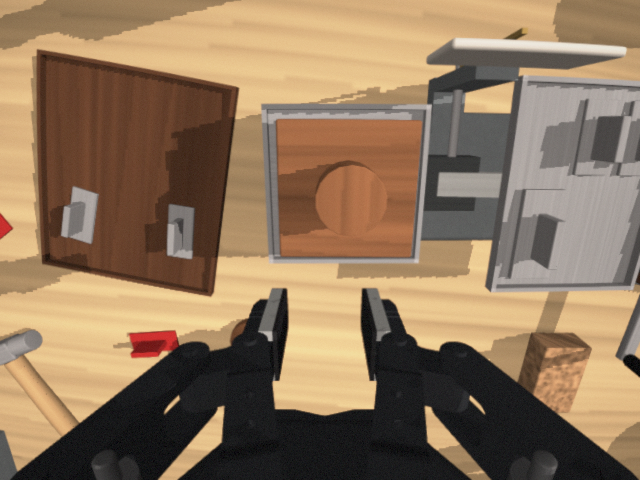

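servo_tool(motion=[{"dr":[0,-0.08,0.45],"delta_pos":[-0.1,-0.75,0],"hand":0.4},{"dr":[0,0,0.45],"delta_pos":[-0.2,-0.8,0.4],"hand":0.4},{"dr":[0,0,0],"delta_pos":[-0.2,-0.8,0.8],"hand":0.4},{"dr":[0,0,0],"delta_pos":[-0.3,-0.7,0.8],"hand":0.4},{"dr":[0,0,0],"delta_pos":[0,0,0.3],"hand":0.4},{"dr":[0,0,0],"delta_pos":[0,0,0],"hand":0.4}])

```text
time_s: 29.8
eef_pos: [497.3, 276.3, 105.1]
ee_rot: [0.003, 0.999, -0.035, 0.002]
force: [0.8, 0.4, -0.3]
grip_width: 0.402
```

Run:
```python
from h import *
ribs('w14')
go(486.9,281.7,50,-3.3)
```

```text
rib [486.  280.8] [ 7.  34.3] yaw -3.4 z 33.1
rib [494.  392.1] [ 8.1 34.2] yaw -12.2 z 32.8
t 29.85 pos [497.6 276.4 105.8] yaw -4.05 tz [ 0.005 -0.006 -1.   ] F [-0.2 -0.2 -0.3] w 0.399
total shift [-0.221 -0.091  1.116] rows 2 per row [-0.11  -0.045  0.558] dr_z total -0.075
```

servo_tool(motion=[{"dr":[0.03,-0.03,-0.07],"delta_pos":[-0.23,-0.08,0.6],"hand":0.4},{"dr":[0,0,0],"delta_pos":[-0.06,0,0.6],"hand":0.4},{"dr":[0,0,0],"delta_pos":[0,0,0],"hand":0.4}])

```text
time_s: 30.22
eef_pos: [488.3, 278.7, 49.3]
ee_rot: [-0.001, 0.999, -0.032, 0.004]
force: [0.2, -0.0, -0.1]
grip_width: 0.399
```

Run:
```python
from h import *
go(486,280.9,13,-3.3)
```

```text
t 30.23 pos [488.3 278.7  49.3] yaw -3.63 tz [ 0.009  0.002 -1.   ] F [ 0.2 -0.  -0.1] w 0.399
total shift [-0.048 -0.042  0.726] rows 1 per row [-0.048 -0.042  0.726] dr_z total -0.033
```

servo_tool(motion=[{"dr":[0,-0.05,0],"delta_pos":[-0.08,-0.04,0.45],"hand":0.35},{"dr":[0,0,0],"delta_pos":[-0.03,0,0.22],"hand":0.35},{"dr":[0,0,0],"delta_pos":[0,0,0.04],"hand":0.35},{"dr":[0,0,0],"delta_pos":[0,0,0],"hand":0.35}])

```text
time_s: 30.72
eef_pos: [485.9, 280.8, 15.4]
ee_rot: [-0.002, 0.999, -0.033, 0.003]
force: [-0.3, -0.2, -0.3]
grip_width: 0.352
```

Run:
```python
from h import *
go(486,280.9,13,-3.3)
```

```text
t 30.73 pos [485.9 280.8  15.4] yaw -3.73 tz [ 0.005  0.004 -1.   ] F [-0.3 -0.2 -0.3] w 0.352
total shift [ 0.002 -0.002  0.047] rows 1 per row [ 0.002 -0.002  0.047] dr_z total -0.043
```

servo_tool(motion=[{"dr":[0,0,0],"delta_pos":[0,0,0.04],"hand":0.35},{"dr":[0,0,0],"delta_pos":[0,0,0],"hand":0},{"dr":[0,0,0],"delta_pos":[0,0,0],"hand":0},{"dr":[0,0,0],"delta_pos":[0,0,0],"hand":0},{"dr":[0,0,0],"delta_pos":[0,0,0],"hand":0},{"dr":[0,0,0],"delta_pos":[0,0,-0.5],"hand":0},{"dr":[0,0,0],"delta_pos":[0,0,-0.95],"hand":0},{"dr":[0,0,0],"delta_pos":[0,0,-0.95],"hand":0},{"dr":[0,0,0],"delta_pos":[0,0.3,-0.95],"hand":0},{"dr":[0,0,0],"delta_pos":[0.1,0.8,-0.5],"hand":0},{"dr":[0,0,0],"delta_pos":[0.2,0.95,0],"hand":0},{"dr":[0,0,-0.5],"delta_pos":[0.2,0.95,0],"hand":0},{"dr":[0,0,-0.5],"delta_pos":[0.25,0.95,0],"hand":0},{"dr":[0,0,0],"delta_pos":[0.25,0.95,0],"hand":0},{"dr":[0,0,0],"delta_pos":[0.25,0.95,0],"hand":0},{"dr":[0,0,0],"delta_pos":[0.2,0.95,0],"hand":0},{"dr":[0,0,0],"delta_pos":[0.1,0.6,0],"hand":0},{"dr":[0,0,0],"delta_pos":[0,0,0],"hand":0}])

```text
time_s: 32.98
eef_pos: [574.6, -96.6, 210.2]
ee_rot: [-0.002, 0.998, 0.058, 0.002]
force: [-0.3, 0.7, -0.7]
grip_width: 0.066
```

Run:
```python
from h import *
go(550.6,-120.4,130,6)
im,d=capture('wrist'); save('w15',im)
```

```text
t 32.98 pos [574.6 -96.6 210.2] yaw 6.7 tz [ 0.004  0.004 -1.   ] F [-0.3  0.7 -0.7] w 0.066
total shift [-0.533  0.416  1.603] rows 2 per row [-0.267  0.208  0.802] dr_z total 0.07
```

View pics/w15.png

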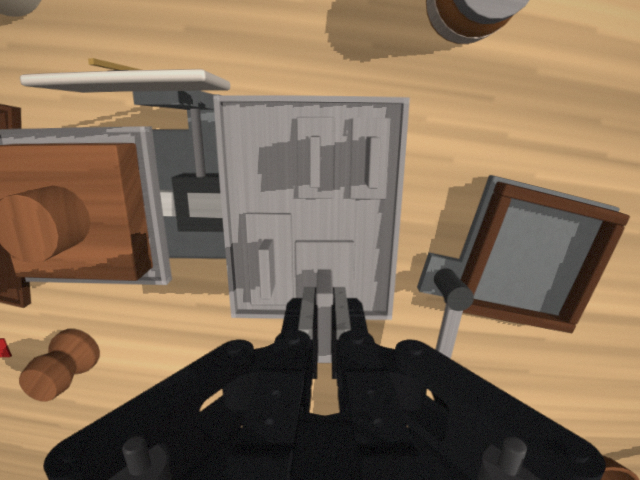

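servo_tool(motion=[{"dr":[-0.02,-0.02,0.06],"delta_pos":[-0.27,0.21,0.4],"hand":0},{"dr":[0,0,0],"delta_pos":[-0.27,0.21,0.8],"hand":0},{"dr":[0,0,0],"delta_pos":[0,0,0.6],"hand":0},{"dr":[0,0,0],"delta_pos":[0,0,0.1],"hand":0},{"dr":[0,0,0],"delta_pos":[0,0,0],"hand":0}])

```text
time_s: 33.65
eef_pos: [549.4, -114.4, 114.7]
ee_rot: [-0.0, 0.998, 0.056, 0.001]
force: [0.2, 0.2, -0.4]
grip_width: 0.066
```

Run:
```python
from h import *
go(550.6,-120.4,92,6)
im,d=capture('wrist'); save('w16',im)
```

```text
t 33.65 pos [ 549.4 -114.4  114.7] yaw 6.47 tz [ 0.003  0.001 -1.   ] F [ 0.2  0.2 -0.4] w 0.066
total shift [0.01  0.122 0.454] rows 1 per row [0.01  0.122 0.454] dr_z total 0.047
```

View pics/w16.png

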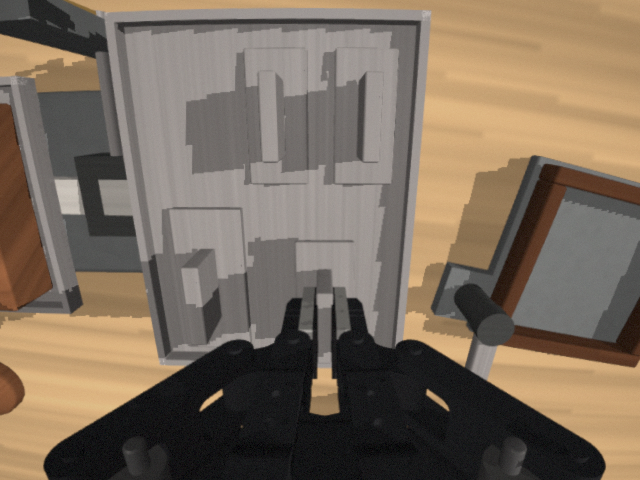

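servo_tool(motion=[{"dr":[0,0,0],"delta_pos":[0,0.12,0.2],"hand":0},{"dr":[0,0,0],"delta_pos":[-0.02,0,0.15],"hand":0},{"dr":[0,0,0],"delta_pos":[0,0,0.12],"hand":0},{"dr":[0,0,0],"delta_pos":[0,0,0.04],"hand":0},{"dr":[0,0,0],"delta_pos":[0,0,0],"hand":0.3},{"dr":[0,0,0],"delta_pos":[0,0,0],"hand":0.3},{"dr":[0,0,0],"delta_pos":[0,0,0],"hand":0.3},{"dr":[0,0,0],"delta_pos":[0,0,-0.3],"hand":0.3},{"dr":[0,0,0],"delta_pos":[0,0,-0.8],"hand":0.3},{"dr":[0,0,0],"delta_pos":[0,0,-0.8],"hand":0.3},{"dr":[0,0,0],"delta_pos":[0,0,-0.6],"hand":0.3},{"dr":[0,0,0],"delta_pos":[0,0,0],"hand":0.3}])

```text
time_s: 35.2
eef_pos: [549.9, -121.0, 224.0]
ee_rot: [0.002, 0.998, 0.057, 0.006]
force: [-0.7, -0.4, -0.8]
grip_width: 0.299
```

servo_tool(motion=[{"dr":[0,0,0],"delta_pos":[-0.3,0,0],"hand":0.3},{"dr":[0,0,0],"delta_pos":[-0.5,0,0],"hand":0.3},{"dr":[0,0,0],"delta_pos":[-0.5,0,0],"hand":0.3},{"dr":[0,0,0],"delta_pos":[0,0,0],"hand":0.3},{"dr":[0,0,0],"delta_pos":[0,0,0],"hand":0.3},{"dr":[0,0,0],"delta_pos":[0,0,0],"hand":0.3},{"dr":[0,0,0],"delta_pos":[0,0,0],"hand":0.3},{"dr":[0,0,0],"delta_pos":[0,0,0],"hand":0.3},{"dr":[0,0,0],"delta_pos":[0,0,0],"hand":0.3},{"dr":[0,0,0],"delta_pos":[0,0,0],"hand":0.3},{"dr":[0,0,0],"delta_pos":[0,0,0],"hand":0.3},{"dr":[0,0,0],"delta_pos":[0,0,0],"hand":0.3},{"dr":[0,0,0],"delta_pos":[0,0,0],"hand":0.3}])

```text
time_s: 36.83
eef_pos: [484.2, -127.7, 221.5]
ee_rot: [0.001, 0.998, 0.057, 0.004]
force: [0.8, 0.3, 1.3]
grip_width: 0.297
```

Run:
```python
from h import *
beamread()
im=cv2.imread('pics/b_scene.png'); a=cv2.resize(im[215:305,200:360],None,fx=4,fy=4,interpolation=cv2.INTER_CUBIC); cv2.imwrite('pics/c17.png',a)
im,d=capture('wrist'); save('w17',im)
go(0,0,0)
```

```text
wpan rise mm [1.9 0.9] beam rad ~ 0.012
t 36.98 pos [ 484.2 -127.7  221.6] yaw 6.57 tz [ 0.009 -0.001 -1.   ] F [0.1 0.6 0.5] w 0.299
total shift [-9.329 -3.644  4.432] rows 10 per row [-0.933 -0.364  0.443] dr_z total None
```

View pics/c17.png

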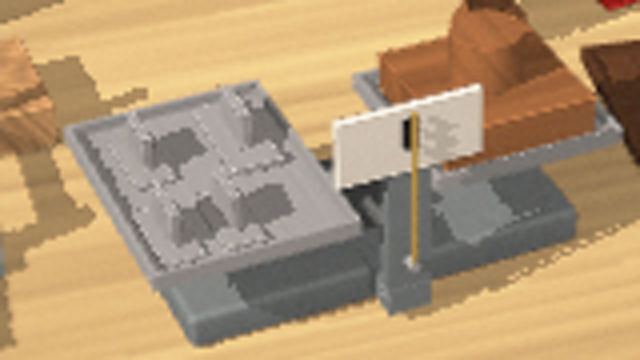

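View pics/w17.png

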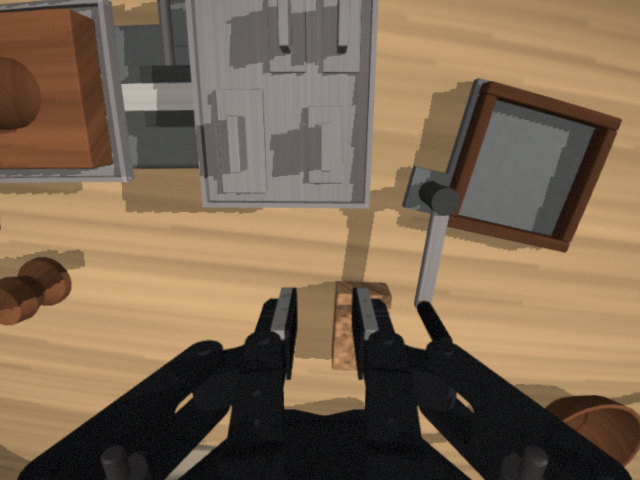

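```bash
cat > jig.py <<'E'
from h import *
def jig(d,cal,psi=None):
    us,vs,P=cloud('wrist',d,cal)
    b=box(P,440,660,-430,-230,28.5,35); Q=P[b][:,:2].astype(np.float32)
    lab=np.zeros((260,260),np.uint8); ij=np.c_[(Q[:,0]-420).astype(int),(Q[:,1]+450).astype(int)]; lab[ij[:,0],ij[:,1]]=255
    lab=cv2.morphologyEx(lab,cv2.MORPH_CLOSE,np.ones((5,5)))
    n,L,st,ce=cv2.connectedComponentsWithStats(lab); k=1+st[1:,4].argmax()
    Q=Q[L[ij[:,0],ij[:,1]]==k]
    r=cv2.minAreaRect(Q); print('jig outer',np.round(r[0],1),np.round(r[1],1),round(r[2],1),len(Q))
    f=P[box(P,440,660,-430,-230,9,14)][:,:2].astype(np.float32)
    a=r[2]-90 if r[2]>45 else r[2]; a=np.radians(a); R=np.array([[np.cos(a),np.sin(a)],[-np.sin(a),np.cos(a)]])
    q=Q@R.T; c=R@np.array(r[0])
    for k in (0,1):
        o=1-k; m=abs(q[:,o]-c[o])<45
        lo=q[m&(q[:,k]<c[k])][:,k]; hi=q[m&(q[:,k]>c[k])][:,k]
        print('axis',k,'outer',np.percentile(lo,[1,99]).round(1),np.percentile(hi,[1,99]).round(1),'ctr inner',((np.percentile(lo,99)+np.percentile(hi,1))/2).round(1),'outer ctr',((np.percentile(lo,1)+np.percentile(hi,99))/2).round(1),'c',c[k].round(1))
    return r
E
python3 - <<'E'
from jig import *
cal=get_calibration('wrist'); im,d=capture('wrist'); np.save('w18.npy',d); jig(d,cal)
go(563,112,110,6)
P=cloud('wrist',d,cal)[2]
b=box(P,385,425,-270,-210,100,126); print('handle',P[b].mean(0),P[b].max(0));
E
```

```text
jig outer [ 545.8 -328.8] [143.  142.8] 84.3 6005
axis 0 outer [505. 517.] [634.8 646.9] ctr inner 575.9 outer ctr 576.0 c 575.9
axis 1 outer [-343.5 -330.8] [-213.4 -201.5] ctr inner -272.1 outer ctr -272.5 c -272.7
t 37.02 pos [ 484.2 -127.7  221.5] yaw 6.57 tz [ 0.009 -0.001 -1.   ] F [ 0.8 -0.5  0.5] w 0.301
total shift [ 2.114 -4.581  2.231] rows 5 per row [ 0.423 -0.916  0.446] dr_z total 0.057
handle [ 407.15306545 -237.72585032  111.68661205] [ 410.25077818 -231.90842609  122.16675109]
```

servo_tool(motion=[{"dr":[0,0,0],"delta_pos":[0.3,-0.8,0],"hand":1},{"dr":[0,0,0],"delta_pos":[0.45,-0.95,0],"hand":1},{"dr":[0,0,0],"delta_pos":[0.45,-0.95,0],"hand":1},{"dr":[0,-0.05,0],"delta_pos":[0.45,-0.95,0],"hand":1},{"dr":[0,0,0],"delta_pos":[0.3,-0.8,0],"hand":1},{"dr":[0,0,0],"delta_pos":[0,0,0],"hand":1},{"dr":[0,0,0],"delta_pos":[0,0,0],"hand":1}])

```text
time_s: 37.9
eef_pos: [558.1, 110.8, 221.4]
ee_rot: [0.002, 0.998, 0.056, 0.0]
force: [-1.0, -0.5, -0.4]
grip_width: 1.003
```

Run:
```python
from h import *
cal=get_calibration('wrist'); im,d=capture('wrist'); save('w19',im)
P=cloud('wrist',d,cal)[2]
b=box(P,490,640,40,190,103,114); r,n=rect(P,b); print('blank',r,np.median(P[b][:,2]))
b=box(P,510,620,60,160,138,150); r,n=rect(P,b); print('spig',r,np.median(P[b][:,2]))
go(565,112,150,6)
```

```text
blank ((565.2214965820312, 111.8638687133789), (110.10739135742188, 110.01228332519531), 5.645959377288818) 108.75483453179339
spig ((565.2892456054688, 111.44306945800781), (49.757080078125, 48.99568176269531), 25.727703094482422) 144.7559526045904
t 37.95 pos [558.  110.7 221.5] yaw 6.41 tz [ 0.001 -0.003 -1.   ] F [-0.6 -0.   0.1] w 0.999
total shift [ 0.141 -0.011  1.43 ] rows 2 per row [ 0.071 -0.005  0.715] dr_z total 0.041
```

View pics/w19.png

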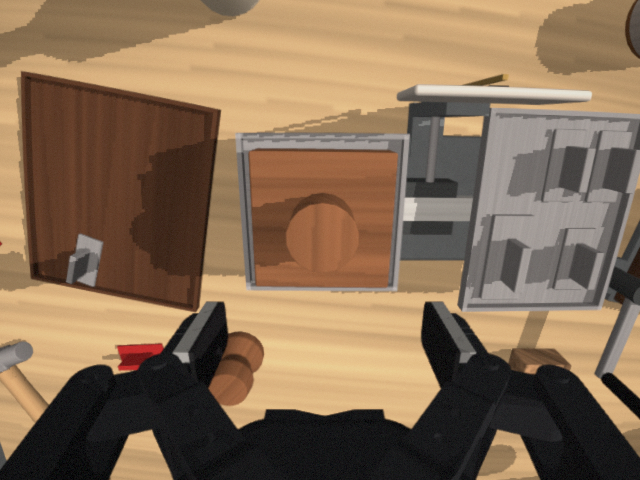

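servo_tool(motion=[{"dr":[0,0,0.07],"delta_pos":[0.1,-0.02,0.5],"hand":1},{"dr":[0,0,0],"delta_pos":[0,0,0.7],"hand":1},{"dr":[0,0,0],"delta_pos":[0,0,0.6],"hand":1},{"dr":[0,0,0],"delta_pos":[0,0,0],"hand":1}])

```text
time_s: 38.45
eef_pos: [563.4, 107.5, 130.5]
ee_rot: [0.002, 0.999, 0.047, 0.001]
force: [0.1, -0.6, -0.3]
grip_width: 1.0
```

Run:
```python
from h import *
go(565.2,111.7,116,5.65)
```

```text
t 38.45 pos [563.4 107.5 130.5] yaw 5.34 tz [ 0.003 -0.003 -1.   ] F [ 0.1 -0.6 -0.3] w 1.0
total shift [ 0.043 -0.081  0.29 ] rows 1 per row [ 0.043 -0.081  0.29 ] dr_z total -0.031
```

servo_tool(motion=[{"dr":[0.01,-0.01,-0.03],"delta_pos":[0.04,-0.08,0.22],"hand":1},{"dr":[0,0,0],"delta_pos":[0,0,0.07],"hand":1},{"dr":[0,0,0],"delta_pos":[0,0,0],"hand":1}])

```text
time_s: 38.83
eef_pos: [566.6, 111.0, 118.2]
ee_rot: [0.001, 0.999, 0.049, 0.003]
force: [-0.5, -0.8, 0.4]
grip_width: 0.999
```

Run:
```python
from h import *
go(565.2,111.7,116,5.65)
```

```text
t 38.83 pos [566.6 111.  118.2] yaw 5.58 tz [ 0.005 -0.002 -1.   ] F [-0.5 -0.8  0.4] w 0.999
total shift [-0.026 -0.018  0.044] rows 1 per row [-0.026 -0.018  0.044] dr_z total -0.007
```

servo_tool(motion=[{"dr":[0,0,0],"delta_pos":[-0.03,-0.01,0.03],"hand":1},{"dr":[0,0,0],"delta_pos":[0,0,0],"hand":0},{"dr":[0,0,0],"delta_pos":[0,0,0],"hand":0},{"dr":[0,0,0],"delta_pos":[0,0,0],"hand":0},{"dr":[0,0,0],"delta_pos":[0,0,0],"hand":0},{"dr":[0,0,0],"delta_pos":[0,0,0],"hand":0},{"dr":[0,0,0],"delta_pos":[0,0,0],"hand":0},{"dr":[0,0,0],"delta_pos":[0,0,-0.15],"hand":0},{"dr":[0,0,0],"delta_pos":[0,0,-0.15],"hand":0},{"dr":[0,0,0],"delta_pos":[0,0,-0.15],"hand":0},{"dr":[0,0,0],"delta_pos":[0,0,-0.15],"hand":0},{"dr":[0,0,0],"delta_pos":[0,0,-0.15],"hand":0},{"dr":[0,0,0],"delta_pos":[0,0,-0.2],"hand":0},{"dr":[0,0,0],"delta_pos":[0,0,-0.5],"hand":0},{"dr":[0,0,0],"delta_pos":[0,0,-0.5],"hand":0},{"dr":[0,0,0],"delta_pos":[0,0,0],"hand":0}], squeeze=80)

```text
time_s: 40.83
eef_pos: [563.7, 111.6, 219.4]
ee_rot: [0.001, 0.999, 0.049, 0.002]
force: [0.5, 0.2, -5.7]
grip_width: 0.559
```

Run:
```python
from h import *
go(545.8,-328.8,205,-5.7)
```

```text
t 40.83 pos [563.7 111.6 219.4] yaw 5.59 tz [ 0.003 -0.002 -1.   ] F [ 0.5  0.2 -5.7] w 0.559
total shift [-1.213  8.731  0.288] rows 10 per row [-0.121  0.873  0.029] dr_z total 1.129
```

servo_tool(motion=[{"dr":[0,0,0],"delta_pos":[0,0.3,0],"hand":0},{"dr":[0,0,0],"delta_pos":[-0.1,0.6,0],"hand":0},{"dr":[0,0,0],"delta_pos":[-0.15,0.85,0],"hand":0},{"dr":[0,0,0],"delta_pos":[-0.15,0.85,0],"hand":0},{"dr":[0,0,0],"delta_pos":[-0.15,0.85,0],"hand":0},{"dr":[0,0,0.25],"delta_pos":[-0.15,0.85,0],"hand":0},{"dr":[0,0,0.3],"delta_pos":[-0.1,0.85,0],"hand":0},{"dr":[0,0,0.3],"delta_pos":[-0.1,0.85,0],"hand":0},{"dr":[0,0,0.28],"delta_pos":[0,0.85,0],"hand":0},{"dr":[0,0,0],"delta_pos":[0,0.8,0],"hand":0},{"dr":[0,0,0],"delta_pos":[0,0.5,0],"hand":0},{"dr":[0,0,0],"delta_pos":[0,0.2,0],"hand":0},{"dr":[0,0,0],"delta_pos":[0,0,0],"hand":0}])

```text
time_s: 42.45
eef_pos: [521.3, -329.9, 203.2]
ee_rot: [-0.003, 0.998, -0.055, -0.01]
force: [1.0, 0.9, -4.8]
grip_width: 0.563
```

Run:
```python
from h import *
im,d=capture('wrist'); save('w20',im)
go(545.8,-328.8,150,-5.7)
```

```text
t 42.5 pos [ 521.5 -329.4  203.3] yaw -6.32 tz [-0.02   0.007 -1.   ] F [-0.7  0.3 -5. ] w 0.562
total shift [ 0.482 -0.065  1.066] rows 2 per row [ 0.241 -0.033  0.533] dr_z total -0.062
```

View pics/w20.png

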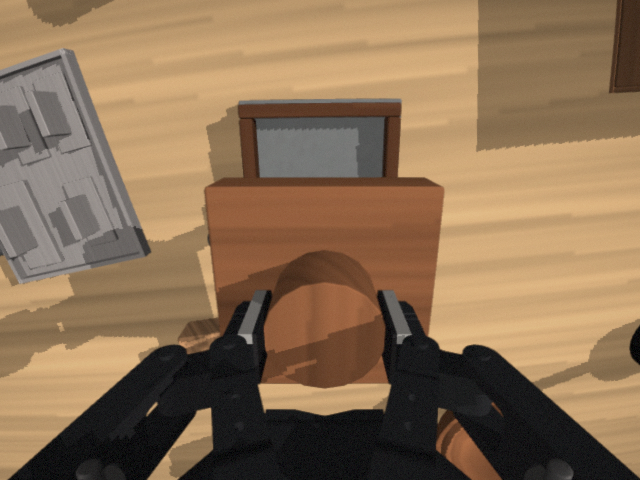

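servo_tool(motion=[{"dr":[-0.03,0.1,0],"delta_pos":[0.24,-0.03,0.3],"hand":0},{"dr":[0,0,-0.05],"delta_pos":[0.24,-0.03,0.4],"hand":0},{"dr":[0,0,0],"delta_pos":[0,0,0.3],"hand":0},{"dr":[0,0,0],"delta_pos":[0,0,0],"hand":0},{"dr":[0,0,0],"delta_pos":[0,0,0],"hand":0}])

```text
time_s: 43.12
eef_pos: [546.7, -325.7, 150.7]
ee_rot: [-0.001, 0.999, -0.049, -0.002]
force: [-0.1, 0.1, -4.9]
grip_width: 0.56
```

Run:
```python
from h import *
go(545.8,-328.8,100,-5.7)
cal=get_calibration('wrist'); im,d=capture('wrist'); save('w21',im)
z=pose()[0][2]-39+30
P=cloud('wrist',d,cal)[2]
b=box(P,470,640,-410,-240,z-7,z+6); r,n=rect(P,b); print('blank',r,np.median(P[b][:,2]),z)
```

```text
t 43.12 pos [ 546.7 -325.7  150.7] yaw -5.57 tz [-0.004  0.001 -1.   ] F [-0.1  0.1 -4.9] w 0.56
total shift [-0.011  0.064  1.015] rows 2 per row [-0.006  0.032  0.507] dr_z total 0.013
blank ((546.4765625, -326.6312255859375), (110.76763153076172, 110.58978271484375), 84.5857162475586) 140.38613068725533 141.69774407381777
```

View pics/w21.png

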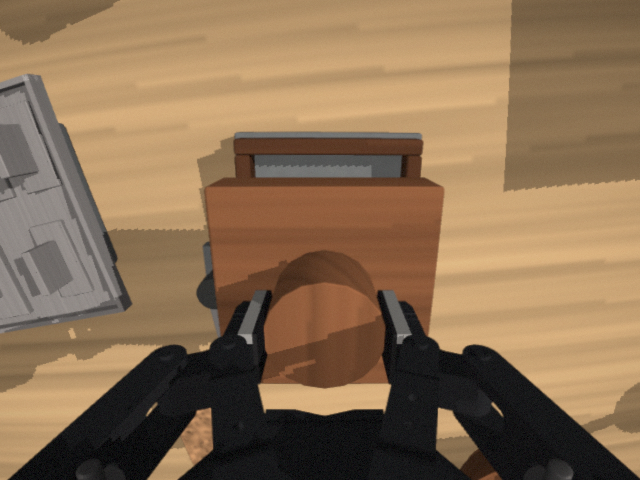

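servo_tool(motion=[{"dr":[0,0.02,0.03],"delta_pos":[-0.01,0.05,0.3],"hand":0},{"dr":[0,0,0],"delta_pos":[0,0,0.5],"hand":0},{"dr":[0,0,0],"delta_pos":[-0.02,0,0.4],"hand":0},{"dr":[0,0,0],"delta_pos":[0,0,0],"hand":0},{"dr":[0,0,0],"delta_pos":[0,0,0],"hand":0}])

```text
time_s: 43.8
eef_pos: [544.3, -329.3, 88.8]
ee_rot: [0.0, 0.999, -0.052, 0.001]
force: [-0.1, 0.8, -4.8]
grip_width: 0.558
```

Run:
```python
from h import *
go(546,-327.9,60,-5.7)
cal=get_calibration('wrist'); im,d=capture('wrist'); save('w22',im)
z=pose()[0][2]-40+30
P=cloud('wrist',d,cal)[2]
b=box(P,470,640,-410,-240,z-6,z+6); r,n=rect(P,b); print('blank',r,np.median(P[b][:,2]),z)
```

```text
t 43.8 pos [ 544.3 -329.3   88.8] yaw -6.0 tz [ 0.002 -0.001 -1.   ] F [-0.1  0.8 -4.8] w 0.558
total shift [ 0.03  -0.032  0.575] rows 1 per row [ 0.03  -0.032  0.575] dr_z total -0.03
blank ((544.2102661132812, -330.22247314453125), (110.59504699707031, 110.61743927001953), 84.04376983642578) 78.56496218088324 78.69130296214642
```

View pics/w22.png

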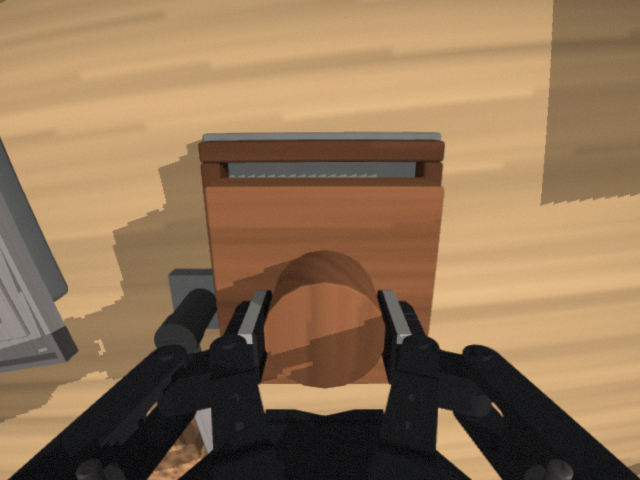

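servo_tool(motion=[{"dr":[0,0,-0.03],"delta_pos":[0.03,-0.03,0.1],"hand":0},{"dr":[0,0,0],"delta_pos":[0,0,0.15],"hand":0},{"dr":[0,0,0],"delta_pos":[0,0,0],"hand":0}])

```text
time_s: 44.22
eef_pos: [546.5, -328.1, 76.5]
ee_rot: [0.001, 0.999, -0.049, 0.002]
force: [0.7, 0.1, -5.6]
grip_width: 0.562
```

Run:
```python
from h import *
go(546,-327.9,60,-5.7)
```

```text
t 44.23 pos [ 546.5 -328.1   76.5] yaw -5.67 tz [ 0.003 -0.002 -1.   ] F [ 0.7  0.1 -5.6] w 0.562
total shift [-0.01  -0.004  0.33 ] rows 1 per row [-0.01  -0.004  0.33 ] dr_z total 0.003
```

servo_tool(motion=[{"dr":[0,-0.02,0],"delta_pos":[-0.01,0,0.15],"hand":0},{"dr":[0,0,0],"delta_pos":[-0.01,0,0.15],"hand":0},{"dr":[0,0,0],"delta_pos":[0,0,0.1],"hand":0},{"dr":[0,0,0],"delta_pos":[0,0,0],"hand":0}])

```text
time_s: 44.72
eef_pos: [545.3, -328.0, 54.9]
ee_rot: [0.001, 0.999, -0.049, -0.0]
force: [0.2, 0.1, -5.2]
grip_width: 0.562
```

Run:
```python
from h import *
go(546,-327.9,53,-5.7)
```

```text
t 44.73 pos [ 545.3 -328.    54.9] yaw -5.67 tz [-0.001 -0.001 -1.   ] F [ 0.2  0.1 -5.2] w 0.562
total shift [ 0.013 -0.004  0.037] rows 1 per row [ 0.013 -0.004  0.037] dr_z total 0.003
```

Free in the pocket; lower the last mm, release and retreat.

servo_tool(motion=[{"dr":[0,0,0],"delta_pos":[0.01,0,0.04],"hand":0},{"dr":[0,0,0],"delta_pos":[0,0,0.02],"hand":0},{"dr":[0,0,0],"delta_pos":[0,0,0],"hand":0.8},{"dr":[0,0,0],"delta_pos":[0,0,0],"hand":0.8},{"dr":[0,0,0],"delta_pos":[0,0,0],"hand":0.8},{"dr":[0,0,0],"delta_pos":[0,0,-0.4],"hand":0.8},{"dr":[0,0,0],"delta_pos":[0,0,-0.9],"hand":0.5},{"dr":[0,0,0],"delta_pos":[-0.4,0,-0.9],"hand":0},{"dr":[0,0,0],"delta_pos":[-0.8,0,-0.5],"hand":0},{"dr":[0,0,0],"delta_pos":[-0.5,0,0],"hand":0},{"dr":[0,0,0],"delta_pos":[0,0,0],"hand":0}])

```text
time_s: 46.1
eef_pos: [460.5, -320.4, 195.1]
ee_rot: [0.004, 0.999, -0.049, 0.003]
force: [-0.3, 0.2, -0.1]
grip_width: -0.0
```

Run:
```python
from h import *
go(0,0,0)
cal=get_calibration('wrist'); im,d=capture('wrist'); save('w23',im)
P=cloud('wrist',d,cal)[2]
b=box(P,470,640,-410,-240,38,47); r,n=rect(P,b); print('blank',r,np.median(P[b][:,2]))
b=box(P,510,590,-370,-290,73,84); r,n=rect(P,b); print('spig',r,np.median(P[b][:,2]))
b=box(P,385,425,-270,-210,110,126); r,n=rect(P,b);print('handle',r,np.median(P[b][:,2]))
b=box(P,490,535,-260,-210,50,126); print('pivot z',P[b][:,2].max() if b.any() else None)
```

```text
t 46.1 pos [ 460.5 -320.4  195.1] yaw -5.66 tz [ 0.006 -0.009 -1.   ] F [-0.3  0.2 -0.1] w -0.0
total shift [-9.796 -5.469  3.903] rows 11 per row [-0.891 -0.497  0.355] dr_z total None
blank ((540.88134765625, -313.1900939941406), (141.15768432617188, 123.08216094970703), 84.43705749511719) 41.194811073589506
spig ((545.4497680664062, -329.070556640625), (48.3171501159668, 48.80120086669922), 86.48371124267578) 77.18424553002922
handle ((402.7185974121094, -241.27218627929688), (14.580859184265137, 15.617429733276367), 78.30918884277344) 120.36248130331049
pivot z 61.25556568968841
```

View pics/w23.png

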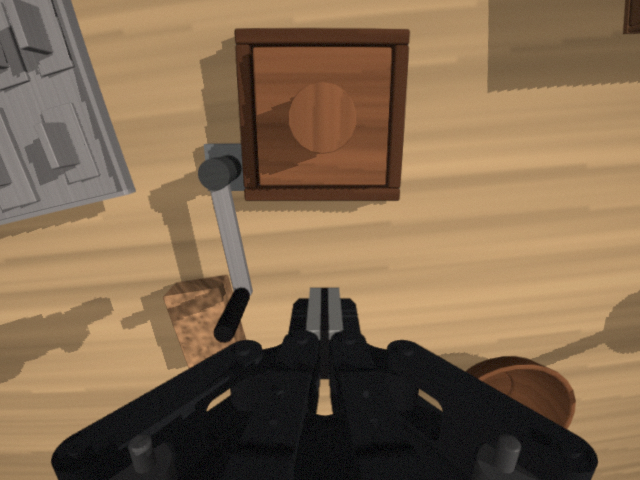

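Run:
```python
from h import *
go(402.5,-241.3,160,2.3)
```

```text
t 46.15 pos [ 461.3 -320.5  195.2] yaw -5.63 tz [ 0.006 -0.009 -1.   ] F [ 0.2 -0.1 -0.2] w -0.001
total shift [-1.325 -1.462  0.703] rows 2 per row [-0.662 -0.731  0.352] dr_z total -0.793
```

servo_tool(motion=[{"dr":[0,0,0],"delta_pos":[-0.5,-0.5,0],"hand":0.45},{"dr":[0.05,-0.03,0],"delta_pos":[-0.5,-0.6,0],"hand":0.45},{"dr":[0,0,-0.4],"delta_pos":[-0.3,-0.36,0.2],"hand":0.45},{"dr":[0,0,-0.4],"delta_pos":[0,0,0.5],"hand":0.45},{"dr":[0,0,0],"delta_pos":[0,0,0],"hand":0.45}])

```text
time_s: 46.78
eef_pos: [406.2, -239.8, 158.0]
ee_rot: [-0.0, 1.0, 0.023, 0.002]
force: [0.4, 0.6, -1.5]
grip_width: 0.451
```

Run:
```python
from h import *
go(402.5,-241.3,92,2.3)
cal=get_calibration('wrist'); im,d=capture('wrist'); save('w24',im)
P=cloud('wrist',d,cal)[2]
b=box(P,385,425,-270,-210,117,126); r,n=rect(P,b);print('handle',r,np.median(P[b][:,2]))
```

```text
t 46.77 pos [ 406.2 -239.8  158. ] yaw 2.67 tz [ 0.003  0.    -1.   ] F [ 0.4  0.6 -1.5] w 0.451
total shift [-0.075  0.026  1.321] rows 2 per row [-0.038  0.013  0.66 ] dr_z total 0.037
handle ((402.4700622558594, -240.7821044921875), (15.400967597961426, 14.875288009643555), 44.46057891845703) 120.8646209424061
```

View pics/w24.png

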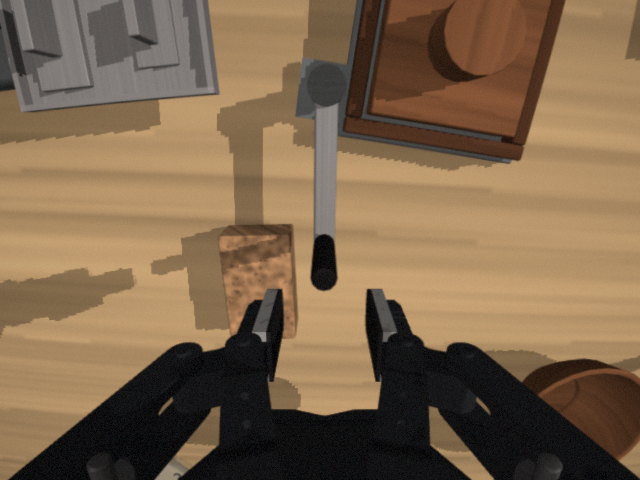

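servo_tool(motion=[{"dr":[0,0,0],"delta_pos":[-0.08,0.02,0.5],"hand":0.45},{"dr":[0,0,0],"delta_pos":[-0.03,0,0.6],"hand":0.45},{"dr":[0,0,0],"delta_pos":[0,0,0.2],"hand":0.3},{"dr":[0,0,0],"delta_pos":[0,0,0],"hand":0.3},{"dr":[0,0,0],"delta_pos":[0,0,0],"hand":0.3}])

```text
time_s: 47.45
eef_pos: [405.6, -244.9, 97.3]
ee_rot: [0.004, 1.0, 0.021, 0.005]
force: [-0.1, 0.3, -0.6]
grip_width: 0.3
```

Run:
```python
from h import *
go(402.5,-241,92,2.3)
```

```text
t 47.45 pos [ 405.6 -244.9   97.3] yaw 2.38 tz [ 0.011 -0.007 -1.   ] F [-0.1  0.3 -0.6] w 0.3
total shift [-0.059 -0.08   0.106] rows 1 per row [-0.059 -0.08   0.106] dr_z total 0.008
```

servo_tool(motion=[{"dr":[0.03,-0.05,-0.4],"delta_pos":[-0.04,0.1,0.1],"hand":0.3},{"dr":[0,0,-0.8],"delta_pos":[0.02,0.31,0],"hand":0.3},{"dr":[0,0,-0.8],"delta_pos":[0.02,0.31,0],"hand":0.3},{"dr":[0,0,-0.8],"delta_pos":[0.02,0.31,0],"hand":0.3},{"dr":[0,0,0],"delta_pos":[0,0,0],"hand":0.3}])

```text
time_s: 48.08
eef_pos: [420.8, -296.4, 97.3]
ee_rot: [0.004, 0.963, 0.268, 0.002]
force: [0.6, 0.1, -0.2]
grip_width: 0.298
```

```bash
cat >> h.py <<'E'
def lev(th):
    """planned tcp for lever direction th(deg)"""
    t=np.radians(th); return 511.7+110*np.cos(t),-236.9+110*np.sin(t)
def levst():
    p,ps,tz,s=pose(); v=p[:2]-np.array([511.7,-236.9]); print('pos',p.round(1),'r',np.hypot(*v).round(1),'dir',(np.degrees(np.arctan2(v[1],v[0]))%360).round(1),'yaw',ps.round(1),'tz',tz.round(3),'F',s['force'].round(1),'w',s['grip_width'],'t',s['time_s'])
E
python3 -c "
from h import *
levst()
im,d=capture('wrist'); save('w25',im)"
```

```text
pos [ 420.8 -296.4   97.3] r 108.7 dir 213.2 yaw 31.1 tz [ 0.007 -0.007 -1.   ] F [ 0.6  0.1 -0.2] w 0.2984090166392369 t 48.075
```

View pics/w25.png

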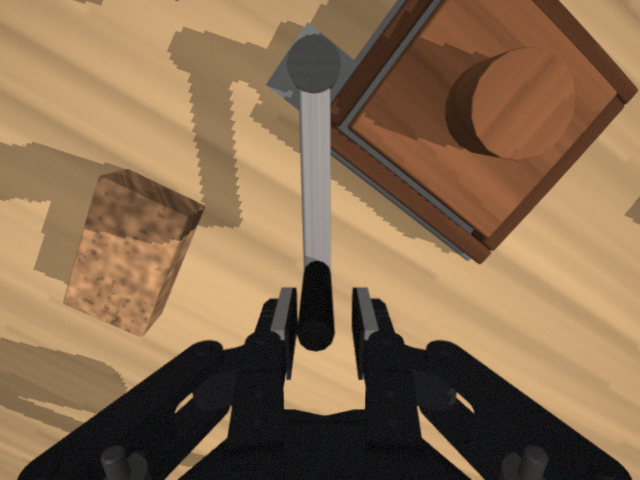

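Works well. Continue the arc (about 50° more).

servo_tool(motion=[{"dr":[0,0,-0.8],"delta_pos":[0.02,0.31,0.04],"hand":0.3},{"dr":[0,0,-0.8],"delta_pos":[0.02,0.31,0],"hand":0.3},{"dr":[0,0,-0.8],"delta_pos":[0.02,0.31,0],"hand":0.3},{"dr":[0,0,-0.8],"delta_pos":[0.02,0.31,0],"hand":0.3},{"dr":[0,0,0],"delta_pos":[0,0,0],"hand":0.3}])

```text
time_s: 48.75
eef_pos: [465.6, -335.6, 97.5]
ee_rot: [0.004, 0.852, 0.524, 0.001]
force: [0.0, 0.3, 0.1]
grip_width: 0.298
```

```bash
python3 -c "
from h import *
levst()
go(*lev(264.3),95,84)"
```

```text
pos [ 465.6 -335.6   97.5] r 108.9 dir 245.0 yaw 63.2 tz [ 0.006 -0.006 -1.   ] F [0.  0.3 0.1] w 0.298172238154567 t 48.75
t 48.75 pos [ 465.6 -335.6   97.5] yaw 63.22 tz [ 0.006 -0.006 -1.   ] F [0.  0.3 0.1] w 0.298
total shift [0.124 0.725 0.051] rows 1 per row [0.124 0.725 0.051] dr_z total -2.078
```

servo_tool(motion=[{"dr":[0,0,-0.8],"delta_pos":[0.02,0.31,0],"hand":0.3},{"dr":[0,0,-0.8],"delta_pos":[0.02,0.31,0],"hand":0.3},{"dr":[0,0,-0.4],"delta_pos":[0.01,0.15,0],"hand":0.3},{"dr":[0,0,0],"delta_pos":[0,0.04,0],"hand":0.3},{"dr":[0,0,0],"delta_pos":[0,0,0],"hand":0.3}])

```text
time_s: 49.38
eef_pos: [502.5, -344.2, 98.6]
ee_rot: [0.003, 0.752, 0.66, -0.0]
force: [-0.4, -0.0, 0.0]
grip_width: 0.301
```

```bash
python3 -c "
from h import *
levst()
im,d=capture('wrist'); save('w26',im)"
```

```text
pos [ 502.5 -344.2   98.6] r 107.7 dir 265.1 yaw 82.5 tz [ 0.003 -0.004 -1.   ] F [-0.4 -0.   0. ] w 0.30068712347395593 t 49.375
```

View pics/w26.png

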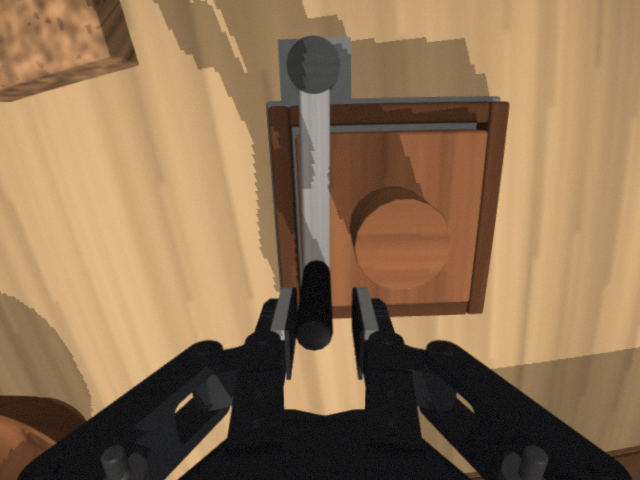

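servo_tool(motion=[{"dr":[0,0,-0.2],"delta_pos":[0,0.06,0],"hand":0.3},{"dr":[0,0,0],"delta_pos":[0,0.05,0],"hand":0.3},{"dr":[0,0,0],"delta_pos":[0,0,0],"hand":0.3}])

```text
time_s: 49.8
eef_pos: [505.3, -344.5, 98.6]
ee_rot: [-0.001, 0.74, 0.673, -0.002]
force: [-1.0, -0.5, 0.6]
grip_width: 0.297
```

```bash
python3 -c "
from h import *
levst()"
```

```text
pos [ 505.3 -344.5   98.6] r 107.7 dir 266.6 yaw 84.6 tz [-0.004 -0.002 -1.   ] F [-1.  -0.5  0.6] w 0.2965469509702551 t 49.8
```

servo_tool(motion=[{"dr":[0,0,0],"delta_pos":[0,0.08,0],"hand":0.3},{"dr":[0,0,0],"delta_pos":[0,0,0],"hand":0.3}])

```text
time_s: 50.05
eef_pos: [505.1, -344.4, 98.3]
ee_rot: [-0.006, 0.74, 0.673, -0.005]
force: [-1.5, 1.1, 1.3]
grip_width: 0.306
```

```bash
python3 -c "
from h import *
levst()"
```

```text
pos [ 505.1 -344.4   98.3] r 107.7 dir 266.5 yaw 84.6 tz [-0.015  0.002 -1.   ] F [-1.5  1.1  1.3] w 0.30583833074786493 t 50.05
```

servo_tool(motion=[{"dr":[0,0,0],"delta_pos":[0,-0.06,0],"hand":0.5},{"dr":[0,0,0],"delta_pos":[0,0,-0.1],"hand":0.5},{"dr":[0,0,0],"delta_pos":[0,0,-0.7],"hand":0.5},{"dr":[0,0,0],"delta_pos":[0,0,-0.9],"hand":0.5},{"dr":[0,0,0],"delta_pos":[-0.4,0,-0.3],"hand":0.4},{"dr":[0,0,0],"delta_pos":[0,0,0],"hand":0.4}])

```text
time_s: 50.8
eef_pos: [503.0, -364.3, 202.7]
ee_rot: [-0.004, 0.74, 0.673, -0.004]
force: [0.3, -0.1, -0.7]
grip_width: 0.399
```

```bash
python3 -c "
from h import *
levst()
cal=get_calibration('wrist'); im,d=capture('wrist'); save('w27',im)
P=cloud('wrist',d,cal)[2]
b=box(P,470,535,-380,-310,114,126); r,n=rect(P,b);print('handle',r,np.median(P[b][:,2]))
c=np.array(r[0])-[511.7,-236.9]; print('dir',np.degrees(np.arctan2(c[1],c[0]))%360)
go(545,-80,200,6)
"
```

```text
pos [ 503.  -364.3  202.7] r 127.7 dir 266.1 yaw 84.6 tz [-0.011  0.    -1.   ] F [ 0.3 -0.1 -0.7] w 0.39872308584870625 t 50.8
handle ((501.3722839355469, -346.4592590332031), (15.011674880981445, 15.329120635986328), 61.520530700683594) 120.80816444005944
dir 264.6148677937729
t 50.85 pos [ 503.  -363.4  202.1] yaw 84.62 tz [-0.012  0.001 -1.   ] F [ 0.7 -0.7  0. ] w 0.402
total shift [5.722 0.305 0.041] rows 7 per row [0.817 0.044 0.006] dr_z total 7.862
```

View pics/w27.png

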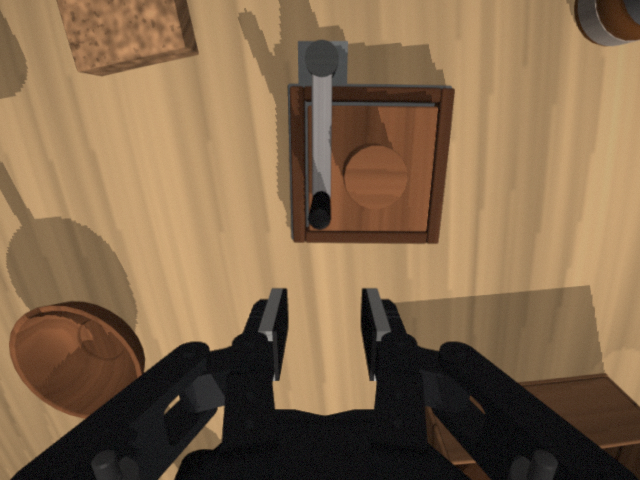

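servo_tool(motion=[{"dr":[0,0.07,0.5],"delta_pos":[0.4,0,0],"hand":0.4},{"dr":[0,0,0.98],"delta_pos":[0.7,0,0],"hand":0.4},{"dr":[0,0,0.98],"delta_pos":[0.7,-0.2,0],"hand":0.4},{"dr":[0,0,0.98],"delta_pos":[0.7,-0.4,0],"hand":0.4},{"dr":[0,0,0.98],"delta_pos":[0.5,-0.5,0],"hand":0.4},{"dr":[0,0,0.98],"delta_pos":[0.3,-0.6,0],"hand":0.4},{"dr":[0,0,0.98],"delta_pos":[0.1,-0.6,0],"hand":0.4},{"dr":[0,0,0.98],"delta_pos":[0,-0.5,0],"hand":0.4},{"dr":[0,0,0.4],"delta_pos":[0,-0.2,0],"hand":0.4},{"dr":[0,0,0],"delta_pos":[0,0,0],"hand":0.4}])

```text
time_s: 52.1
eef_pos: [480.6, -84.3, 196.3]
ee_rot: [-0.013, 0.999, 0.041, -0.011]
force: [1.0, -1.1, -0.8]
grip_width: 0.402
```

```bash
python3 -c "
from h import *
ribs('w28',470,690,-190,20,70,96)
go(544,-57,130,6)
"
```

```text
rib [544.4 -56.5] [ 8.2 39.4] yaw 6.0 z 84.6
rib [ 549.6 -122. ] [ 7.3 33.1] yaw 5.6 z 82.5
rib [625.1 -84.8] [ 6.7 24.8] yaw 5.8 z 82.6
rib [ 629.4 -124.7] [ 7.6 23.5] yaw 4.3 z 82.3
t 52.15 pos [480.7 -84.7 196.3] yaw 4.74 tz [-0.023  0.026 -0.999] F [0.7 0.2 0.2] w 0.397
total shift [ 1.308 -0.447  1.325] rows 2 per row [ 0.654 -0.224  0.663] dr_z total -0.126
```

View pics/w28.png

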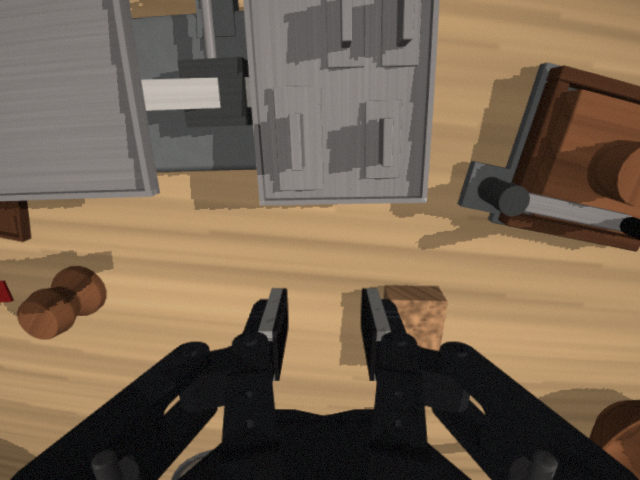

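servo_tool(motion=[{"dr":[-0.16,0.12,-0.12],"delta_pos":[0.6,-0.25,0.3],"hand":0.4},{"dr":[0,0,0],"delta_pos":[0.6,-0.2,0.6],"hand":0.4},{"dr":[0,0,0],"delta_pos":[0,0,0.6],"hand":0.4},{"dr":[0,0,0],"delta_pos":[0,0,0],"hand":0.4}])

```text
time_s: 52.65
eef_pos: [539.9, -56.9, 117.7]
ee_rot: [0.0, 0.999, 0.054, 0.0]
force: [0.4, 0.6, 0.1]
grip_width: 0.401
```

```bash
python3 -c "
from h import *
go(544.6,-56.6,64.5,6)
"
```

```text
t 52.65 pos [539.9 -56.9 117.7] yaw 6.21 tz [ 0.001 -0.001 -1.   ] F [0.4 0.6 0.1] w 0.401
total shift [0.095 0.005 1.065] rows 2 per row [0.047 0.002 0.532] dr_z total 0.021
```

servo_tool(motion=[{"dr":[0,0,0],"delta_pos":[0.08,0,0.5],"hand":0.4},{"dr":[0,0,0],"delta_pos":[-0.02,0,0.4],"hand":0.4},{"dr":[0,0,0],"delta_pos":[0,0,0.1],"hand":0.4},{"dr":[0,0,0],"delta_pos":[0,0,0],"hand":0.4}])

```text
time_s: 53.15
eef_pos: [545.1, -58.7, 71.2]
ee_rot: [0.002, 0.998, 0.055, 0.003]
force: [-0.2, 1.2, -0.4]
grip_width: 0.4
```

```bash
python3 -c "
from h import *
go(544.6,-56.6,64.5,6)
"
```

```text
t 53.15 pos [545.1 -58.7  71.2] yaw 6.27 tz [ 0.007 -0.003 -1.   ] F [-0.2  1.2 -0.4] w 0.4
total shift [-0.005 -0.043  0.133] rows 1 per row [-0.005 -0.043  0.133] dr_z total 0.027
```

servo_tool(motion=[{"dr":[0,0,0],"delta_pos":[0,-0.04,0.13],"hand":0.4},{"dr":[0,0,0],"delta_pos":[0,0,0],"hand":0},{"dr":[0,0,0],"delta_pos":[0,0,0],"hand":0},{"dr":[0,0,0],"delta_pos":[0,0,0],"hand":0},{"dr":[0,0,0],"delta_pos":[0,0,0],"hand":0},{"dr":[0,0,0],"delta_pos":[0,0,-0.4],"hand":0},{"dr":[0,0,0],"delta_pos":[0,0,-0.9],"hand":0},{"dr":[0,0,0],"delta_pos":[0,0,-0.9],"hand":0},{"dr":[0,0,0],"delta_pos":[-0.1,-0.4,-0.4],"hand":0},{"dr":[0,0,0],"delta_pos":[-0.15,-0.85,0],"hand":0},{"dr":[0,0,0],"delta_pos":[-0.2,-0.9,0],"hand":0},{"dr":[0,0,0],"delta_pos":[-0.2,-0.9,0],"hand":0},{"dr":[0,0,0.4],"delta_pos":[-0.2,-0.9,0],"hand":0},{"dr":[0,0,0.4],"delta_pos":[-0.2,-0.9,0],"hand":0},{"dr":[0,0,0.4],"delta_pos":[-0.2,-0.9,0],"hand":0},{"dr":[0,0,0],"delta_pos":[-0.2,-0.9,0],"hand":0},{"dr":[0,0,0],"delta_pos":[-0.1,-0.5,0.2],"hand":0},{"dr":[0,0,0],"delta_pos":[0,0,0.4],"hand":0},{"dr":[0,0,0],"delta_pos":[0,0,0],"hand":0}])

```text
time_s: 55.52
eef_pos: [448.0, 307.3, 165.3]
ee_rot: [0.002, 0.999, -0.054, 0.002]
force: [0.2, -0.4, -1.1]
grip_width: 0.071
```

```bash
python3 -c "
from h import *
im,d=capture('wrist'); save('w29',im)
go(491.5,336.6,60,-6)
"
```

```text
t 55.58 pos [448.5 307.5 166.4] yaw -6.18 tz [ 0.006 -0.002 -1.   ] F [ 0.3  0.4 -1.7] w 0.071
total shift [ 0.792 -0.672  2.128] rows 3 per row [ 0.264 -0.224  0.709] dr_z total -0.018
```

View pics/w29.png

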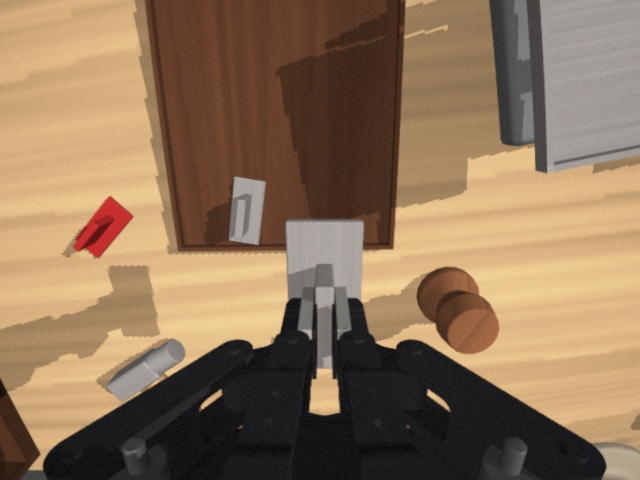

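```bash
python3 -c "
from h import *
ribs('w30',400,680,210,460,26,42)
go(497,335,60,-6)
"
```

```text
rib [461.4 375.1] [ 7.5 34.2] yaw -15.8 z 32.9
t 55.62 pos [449.  307.4 167.1] yaw -6.2 tz [ 0.007 -0.002 -1.   ] F [ 0.5 -0.8 -1.6] w 0.073
total shift [ 0.895 -0.653  2.142] rows 3 per row [ 0.298 -0.218  0.714] dr_z total -0.02
```

servo_tool(motion=[{"dr":[0,-0.03,0],"delta_pos":[0.45,-0.34,0.2],"hand":0},{"dr":[0,0,0],"delta_pos":[0.45,-0.33,0.5],"hand":0},{"dr":[0,0,0],"delta_pos":[0,0,0.8],"hand":0},{"dr":[0,0,0],"delta_pos":[0,0,0.6],"hand":0},{"dr":[0,0,0],"delta_pos":[0,0,0],"hand":0}])

```text
time_s: 56.25
eef_pos: [503.2, 335.7, 65.4]
ee_rot: [-0.001, 0.998, -0.056, 0.005]
force: [-0.5, 0.4, -1.3]
grip_width: 0.072
```

```bash
python3 -c "
from h import *
im,d=capture('wrist'); save('w31',im)
go(497,335,16.5,-6)
"
```

```text
t 56.3 pos [504. 336.  67.] yaw -6.41 tz [ 0.013  0.003 -1.   ] F [ 0.8  0.6 -2.6] w 0.073
total shift [-0.136  0.036  1.01 ] rows 2 per row [-0.068  0.018  0.505] dr_z total -0.041
```

View pics/w31.png

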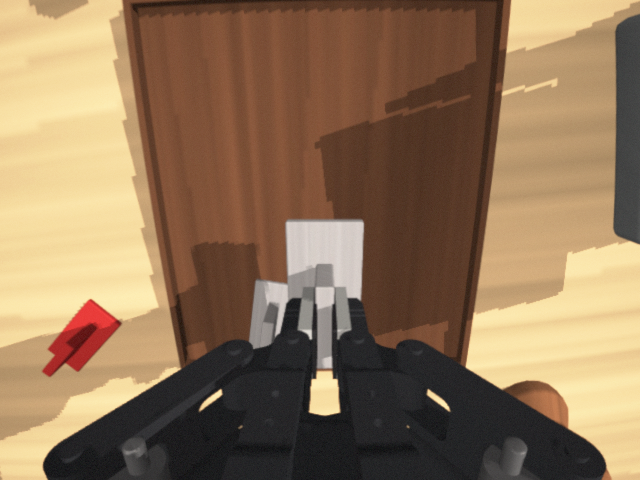

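servo_tool(motion=[{"dr":[0.02,-0.07,0],"delta_pos":[0.55,0.25,0],"hand":0},{"dr":[0,0,0],"delta_pos":[0.6,0.25,0],"hand":0},{"dr":[0,0,0],"delta_pos":[0.5,0.22,0.2],"hand":0},{"dr":[0,0,0],"delta_pos":[0,0,0.4],"hand":0},{"dr":[0,0,0],"delta_pos":[0,0,0],"hand":0}])

```text
time_s: 56.92
eef_pos: [588.2, 291.3, 47.8]
ee_rot: [-0.007, 0.998, -0.056, 0.007]
force: [-0.6, 0.5, -1.8]
grip_width: 0.074
```

```bash
python3 -c "
from h import *
im,d=capture('wrist'); save('w32',im)
go(587,290,16,-6)
"
```

```text
t 56.98 pos [589.  291.6  49.1] yaw -6.39 tz [ 0.018  0.014 -1.   ] F [-0.9 -0.5 -1.2] w 0.07
total shift [-0.036  0.035  0.662] rows 1 per row [-0.036  0.035  0.662] dr_z total -0.039
```

View pics/w32.png

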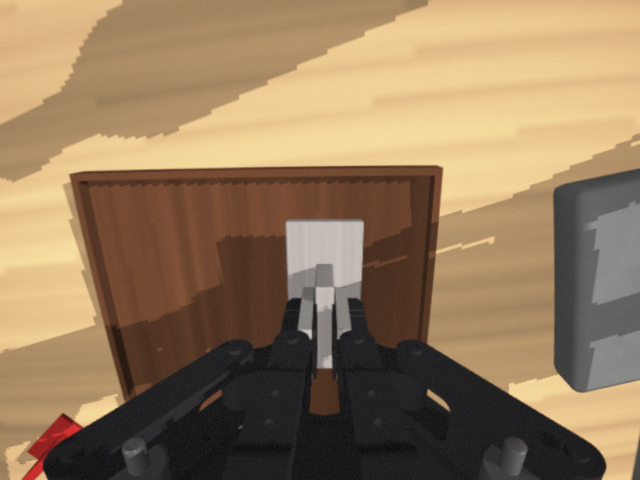

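servo_tool(motion=[{"dr":[-0.09,-0.09,0],"delta_pos":[-0.06,0.03,0.3],"hand":0},{"dr":[0,0,0],"delta_pos":[-0.03,0,0.25],"hand":0},{"dr":[0,0,0],"delta_pos":[0,0,0.06],"hand":0},{"dr":[0,0,0],"delta_pos":[0,0,0],"hand":0}])

```text
time_s: 57.48
eef_pos: [583.4, 292.2, 17.8]
ee_rot: [0.0, 0.999, -0.055, 0.0]
force: [-0.0, 1.3, -1.8]
grip_width: 0.07
```

```bash
python3 -c "
from h import *
go(587,290,16,-6)
"
```

```text
t 57.48 pos [583.4 292.2  17.8] yaw -6.27 tz [ 0.    -0.001 -1.   ] F [-0.   1.3 -1.8] w 0.07
total shift [0.076 0.035 0.036] rows 1 per row [0.076 0.035 0.036] dr_z total -0.027
```

servo_tool(motion=[{"dr":[0,0,0],"delta_pos":[0,0,0.05],"hand":0},{"dr":[0,0,0],"delta_pos":[0,0,0],"hand":0.35},{"dr":[0,0,0],"delta_pos":[0,0,0],"hand":0.35},{"dr":[0,0,0],"delta_pos":[0,0,0],"hand":0.35},{"dr":[0,0,0],"delta_pos":[0,0,-0.4],"hand":0.35},{"dr":[0,0,0],"delta_pos":[0,0,-0.95],"hand":0.35},{"dr":[0,0,0],"delta_pos":[0,0.1,-0.95],"hand":0.35},{"dr":[0,0,0],"delta_pos":[0,0.6,-0.9],"hand":0.35},{"dr":[0,0,0],"delta_pos":[0,0.9,-0.3],"hand":0.35},{"dr":[0,0,0],"delta_pos":[0,0.95,0],"hand":0.35},{"dr":[0,0,-0.4],"delta_pos":[0,0.95,0],"hand":0.35},{"dr":[0,0,-0.4],"delta_pos":[0,0.95,0],"hand":0.35},{"dr":[0,0,-0.4],"delta_pos":[0,0.95,0],"hand":0.35},{"dr":[0,0,0],"delta_pos":[0,0.95,0],"hand":0.35},{"dr":[0,0,0],"delta_pos":[-0.1,0.9,0],"hand":0.35},{"dr":[0,0,0],"delta_pos":[-0.1,0.5,0.3],"hand":0.35},{"dr":[0,0,0],"delta_pos":[0,0,0.4],"hand":0.35},{"dr":[0,0,0],"delta_pos":[0,0,0],"hand":0.35}])

```text
time_s: 59.72
eef_pos: [568.6, -107.2, 184.4]
ee_rot: [0.003, 0.998, 0.054, 0.014]
force: [0.1, -0.2, 0.8]
grip_width: 0.347
```

```bash
python3 -c "
from h import *
ribs('w33',470,690,-190,20,70,105)
go(549.6,-122,110,6)
"
```

```text
rib [ 550.  -122.6] [ 6.4 33.9] yaw 6.8 z 82.6
rib [630.1 -84.7] [ 7.  33.8] yaw 6.2 z 82.7
rib [ 634.3 -124.3] [ 7. 34.] yaw 6.9 z 82.6
t 59.77 pos [ 569.2 -107.4  185.5] yaw 6.2 tz [ 0.03  -0.004 -1.   ] F [-0.6  0.5  1. ] w 0.35
total shift [-0.421  0.249  1.51 ] rows 2 per row [-0.211  0.124  0.755] dr_z total 0.02
```

View pics/w33.png

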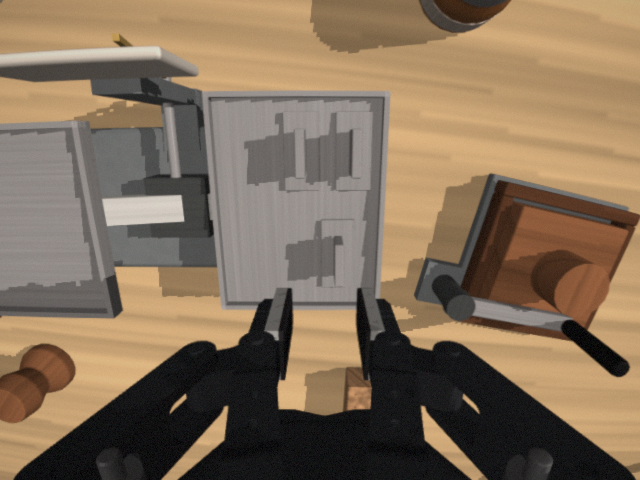

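servo_tool(motion=[{"dr":[0.02,-0.17,0],"delta_pos":[-0.2,0.14,0.4],"hand":0.35},{"dr":[0,0,0],"delta_pos":[-0.2,0.12,0.7],"hand":0.35},{"dr":[0,0,0],"delta_pos":[0,0,0.6],"hand":0.35},{"dr":[0,0,0],"delta_pos":[0,0,0],"hand":0.35}])

```text
time_s: 60.28
eef_pos: [550.1, -123.5, 98.8]
ee_rot: [0.003, 0.998, 0.055, -0.001]
force: [-0.2, -1.1, -0.1]
grip_width: 0.354
```

```bash
python3 -c "
from h import *
go(550,-122.6,62.5,6.5)
"
```

```text
t 60.27 pos [ 550.1 -123.5   98.8] yaw 6.32 tz [-0.002 -0.006 -1.   ] F [-0.2 -1.1 -0.1] w 0.354
total shift [-0.001 -0.018  0.726] rows 1 per row [-0.001 -0.018  0.726] dr_z total -0.018
```

servo_tool(motion=[{"dr":[0.03,0,0],"delta_pos":[0,-0.02,0.4],"hand":0.35},{"dr":[0,0,0],"delta_pos":[-0.02,0,0.28],"hand":0.35},{"dr":[0,0,0],"delta_pos":[0,0,0.06],"hand":0.35},{"dr":[0,0,0],"delta_pos":[0,0,0],"hand":0.35}])

```text
time_s: 60.78
eef_pos: [550.6, -123.6, 64.5]
ee_rot: [0.002, 0.998, 0.056, 0.001]
force: [0.0, -0.3, -0.5]
grip_width: 0.347
```

```bash
python3 -c "
from h import *
go(550,-122.6,62.5,6.5)
"
```

```text
t 60.77 pos [ 550.6 -123.6   64.5] yaw 6.38 tz [ 0.002 -0.003 -1.   ] F [ 0.  -0.3 -0.5] w 0.347
total shift [-0.01  -0.021  0.04 ] rows 1 per row [-0.01  -0.021  0.04 ] dr_z total -0.012
```

servo_tool(motion=[{"dr":[0,0,0],"delta_pos":[0,-0.02,0.03],"hand":0},{"dr":[0,0,0],"delta_pos":[0,0,0],"hand":0},{"dr":[0,0,0],"delta_pos":[0,0,0],"hand":0},{"dr":[0,0,0],"delta_pos":[0,0,0],"hand":0},{"dr":[0,0,0],"delta_pos":[0,0,-0.4],"hand":0},{"dr":[0,0,0],"delta_pos":[0,0,-0.9],"hand":0},{"dr":[0,0,0],"delta_pos":[0,0,-0.9],"hand":0},{"dr":[0,0,0],"delta_pos":[0,-0.4,-0.5],"hand":0},{"dr":[0,0,0],"delta_pos":[0,-0.85,0],"hand":0},{"dr":[0,0,0],"delta_pos":[0,-0.95,0],"hand":0},{"dr":[0,0,0],"delta_pos":[0.1,-0.95,0],"hand":0},{"dr":[0,0,0],"delta_pos":[0.1,-0.95,0],"hand":0},{"dr":[0,0,0.4],"delta_pos":[0.2,-0.95,0],"hand":0},{"dr":[0,0,0.4],"delta_pos":[0.2,-0.95,0],"hand":0},{"dr":[0,0,0.4],"delta_pos":[0.1,-0.95,0],"hand":0},{"dr":[0,0,0],"delta_pos":[0.1,-0.95,0],"hand":0},{"dr":[0,0,0],"delta_pos":[0,-0.7,0.3],"hand":0},{"dr":[0,0,0],"delta_pos":[0,-0.2,0.5],"hand":0},{"dr":[0,0,0],"delta_pos":[0,0,0],"hand":0}])

```text
time_s: 63.15
eef_pos: [572.1, 331.4, 159.7]
ee_rot: [0.002, 0.999, -0.053, 0.002]
force: [0.6, -0.9, -1.2]
grip_width: 0.059
```

```bash
python3 -c "
from h import *
ribs('w34',400,690,210,460,26,42)
go(585,345,50,-6)
"
```

```text
rib [582.5 291.3] [ 8.3 40.2] yaw -5.4 z 35.1
t 63.2 pos [572.8 331.2 161.4] yaw -6.16 tz [ 0.006 -0.003 -1.   ] F [-0.6  0.6 -0.6] w 0.058
total shift [ 0.213 -0.301  2.229] rows 3 per row [ 0.071 -0.1    0.743] dr_z total -0.016
```

View pics/w34.png

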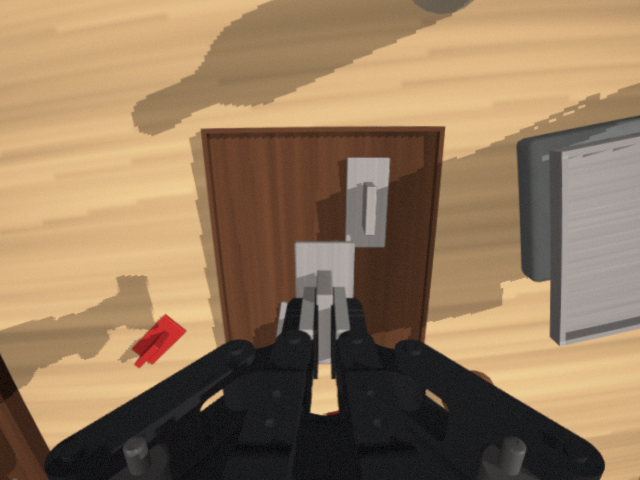

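servo_tool(motion=[{"dr":[0.02,-0.03,0],"delta_pos":[0.2,-0.3,0.3],"hand":0},{"dr":[0,0,0],"delta_pos":[-0.03,0,0.8],"hand":0},{"dr":[0,0,0],"delta_pos":[-0.03,0,0.9],"hand":0},{"dr":[0,0,0],"delta_pos":[-0.03,0,0.4],"hand":0},{"dr":[0,0,0],"delta_pos":[0,0,0],"hand":0}])

```text
time_s: 63.82
eef_pos: [585.3, 343.1, 47.1]
ee_rot: [-0.003, 0.998, -0.056, 0.006]
force: [1.1, -0.2, -1.2]
grip_width: 0.058
```

```bash
python3 -c "
from h import *
go(585,345,14,-6)
"
```

```text
t 63.83 pos [585.3 343.1  47.1] yaw -6.42 tz [ 0.013  0.005 -1.   ] F [ 1.1 -0.2 -1.2] w 0.058
total shift [-0.01  -0.037  0.662] rows 1 per row [-0.01  -0.037  0.662] dr_z total -0.042
```

servo_tool(motion=[{"dr":[-0.03,-0.07,0],"delta_pos":[-0.03,-0.04,0.35],"hand":0},{"dr":[0,0,0],"delta_pos":[-0.03,0,0.22],"hand":0},{"dr":[0,0,0],"delta_pos":[0,0,0.06],"hand":0},{"dr":[0,0,0],"delta_pos":[0,0,0],"hand":0}])

```text
time_s: 64.32
eef_pos: [584.6, 345.6, 17.5]
ee_rot: [-0.002, 0.998, -0.056, 0.002]
force: [-0.3, -0.4, -0.6]
grip_width: 0.057
```

```bash
python3 -c "
from h import *
go(585,345,14,-6)
"
```

```text
t 64.33 pos [584.6 345.6  17.5] yaw -6.46 tz [ 0.004  0.003 -1.   ] F [-0.3 -0.4 -0.6] w 0.057
total shift [0.009 0.011 0.069] rows 1 per row [0.009 0.011 0.069] dr_z total -0.046
```

servo_tool(motion=[{"dr":[0,0,0],"delta_pos":[0,0,0.06],"hand":0},{"dr":[0,0,0],"delta_pos":[0,0,0.02],"hand":0.3},{"dr":[0,0,0],"delta_pos":[0,0,0],"hand":0.3},{"dr":[0,0,0],"delta_pos":[0,0,0],"hand":0.3},{"dr":[0,0,0],"delta_pos":[0,0,-0.4],"hand":0.3},{"dr":[0,0,0],"delta_pos":[0,0,-0.95],"hand":0.3},{"dr":[0,0,0],"delta_pos":[0,0.1,-0.95],"hand":0.3},{"dr":[0,0,0],"delta_pos":[0,0.6,-0.95],"hand":0.3},{"dr":[0,0,0],"delta_pos":[0,0.9,-0.5],"hand":0.3},{"dr":[0,0,0],"delta_pos":[0,0.95,0],"hand":0.3},{"dr":[0,0,-0.4],"delta_pos":[0,0.95,0],"hand":0.3},{"dr":[0,0,-0.4],"delta_pos":[0.1,0.95,0],"hand":0.3},{"dr":[0,0,-0.4],"delta_pos":[0.1,0.95,0],"hand":0.3},{"dr":[0,0,0],"delta_pos":[0.1,0.95,0],"hand":0.3},{"dr":[0,0,0],"delta_pos":[0.1,0.95,0],"hand":0.3},{"dr":[0,0,0],"delta_pos":[0.1,0.95,0],"hand":0.3},{"dr":[0,0,0],"delta_pos":[0,0.6,0],"hand":0.3},{"dr":[0,0,0],"delta_pos":[0,0,0],"hand":0.3},{"dr":[0,0,0],"delta_pos":[0,0,0],"hand":0.3}])

```text
time_s: 66.7
eef_pos: [607.8, -106.6, 231.5]
ee_rot: [-0.0, 0.998, 0.053, 0.017]
force: [-0.1, -0.3, 0.5]
grip_width: 0.301
```

```bash
python3 -c "
from h import *
ribs('w35',470,690,-190,20,75,115)
go(634.3,-124.3,120,6.5)
"
```

```text
rib [630.2 -84.8] [ 7.  33.3] yaw 6.5 z 91.4
rib [ 634.3 -124.6] [ 6.8 33.7] yaw 7.0 z 91.5
t 66.75 pos [ 607.8 -106.5  231.6] yaw 6.08 tz [ 0.034  0.002 -0.999] F [ 0.7 -0.4 -0.3] w 0.3
total shift [0.489 0.411 2.231] rows 3 per row [0.163 0.137 0.744] dr_z total -0.042
```

View pics/w35.png

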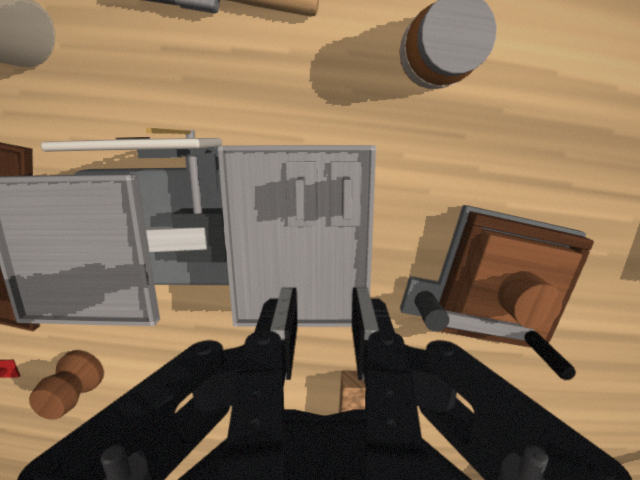

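servo_tool(motion=[{"dr":[0,-0.18,-0.04],"delta_pos":[0.25,0.2,0.4],"hand":0.28},{"dr":[0,0,0],"delta_pos":[0.25,0.2,0.9],"hand":0.28},{"dr":[0,0,0],"delta_pos":[0,0,0.9],"hand":0.28},{"dr":[0,0,0],"delta_pos":[0,0,0.2],"hand":0.28},{"dr":[0,0,0],"delta_pos":[0,0,0],"hand":0.28}])

```text
time_s: 67.38
eef_pos: [638.2, -119.1, 114.0]
ee_rot: [0.002, 0.998, 0.06, 0.004]
force: [-0.8, -0.2, 0.6]
grip_width: 0.279
```

```bash
python3 -c "
from h import *
go(634.3,-124.6,72,6.5)
"
```

```text
t 67.38 pos [ 638.2 -119.1  114. ] yaw 6.87 tz [ 0.008 -0.004 -1.   ] F [-0.8 -0.2  0.6] w 0.279
total shift [-0.091  0.101  0.84 ] rows 1 per row [-0.091  0.101  0.84 ] dr_z total 0.037
```

servo_tool(motion=[{"dr":[0.02,-0.04,0.03],"delta_pos":[-0.1,0.1,0.15],"hand":0.28},{"dr":[0,0,0],"delta_pos":[0,0,0.35],"hand":0.28},{"dr":[0,0,0],"delta_pos":[-0.03,0,0.3],"hand":0.28},{"dr":[0,0,0],"delta_pos":[0,0,0.03],"hand":0.28},{"dr":[0,0,0],"delta_pos":[0,0,0],"hand":0.28}])

```text
time_s: 68.0
eef_pos: [633.4, -125.5, 73.6]
ee_rot: [0.002, 0.998, 0.057, 0.003]
force: [1.1, -0.0, -0.1]
grip_width: 0.276
```

```bash
python3 -c "
from h import *
go(634.3,-124.6,72,6.5)
"
```

```text
t 68.0 pos [ 633.4 -125.5   73.6] yaw 6.56 tz [ 0.006 -0.003 -1.   ] F [ 1.1 -0.  -0.1] w 0.276
total shift [ 0.021 -0.015  0.031] rows 1 per row [ 0.021 -0.015  0.031] dr_z total 0.006
```

servo_tool(motion=[{"dr":[0,0,0],"delta_pos":[0.02,0,0.03],"hand":0},{"dr":[0,0,0],"delta_pos":[0,0,0],"hand":0},{"dr":[0,0,0],"delta_pos":[0,0,0],"hand":0},{"dr":[0,0,0],"delta_pos":[0,0,0],"hand":0},{"dr":[0,0,0],"delta_pos":[0,0,-0.4],"hand":0},{"dr":[0,0,0],"delta_pos":[-0.1,0,-0.9],"hand":0},{"dr":[0,0,0],"delta_pos":[-0.2,0,-0.9],"hand":0},{"dr":[0,0,0],"delta_pos":[-0.2,-0.3,-0.5],"hand":0},{"dr":[0,0,0],"delta_pos":[-0.1,-0.85,0],"hand":0},{"dr":[0,0,0],"delta_pos":[0,-0.95,0],"hand":0},{"dr":[0,0,0],"delta_pos":[0,-0.95,0],"hand":0},{"dr":[0,0,0],"delta_pos":[0,-0.95,0],"hand":0},{"dr":[0,0,0],"delta_pos":[0.1,-0.95,0],"hand":0},{"dr":[0,0,0.4],"delta_pos":[0.1,-0.95,0],"hand":0},{"dr":[0,0,0.4],"delta_pos":[0.1,-0.95,0],"hand":0},{"dr":[0,0,0.4],"delta_pos":[0.1,-0.95,0],"hand":0},{"dr":[0,0,0],"delta_pos":[0,-0.95,0],"hand":0},{"dr":[0,0,0],"delta_pos":[0,-0.9,0.3],"hand":0},{"dr":[0,0,0],"delta_pos":[0,-0.3,0.5],"hand":0},{"dr":[0,0,0],"delta_pos":[0,0,0],"hand":0}])

```text
time_s: 70.5
eef_pos: [599.6, 383.3, 169.2]
ee_rot: [0.001, 0.999, -0.052, 0.005]
force: [0.6, -2.0, -1.4]
grip_width: 0.056
```

```bash
python3 -c "
from h import *
ribs('w36',400,690,210,460,26,42)
go(582,391,50,-6)
"
```

```text
rib [582.8 291.4] [ 8.8 39.7] yaw -6.7 z 34.9
rib [584.  344.5] [ 7.3 33.9] yaw -5.8 z 33.1
t 70.55 pos [600.2 382.9 171.1] yaw -5.98 tz [ 0.012 -0.001 -1.   ] F [-0.1 -0.4 -0.6] w 0.059
total shift [-0.38  -0.123  2.422] rows 3 per row [-0.127 -0.041  0.807] dr_z total 0.002
```

View pics/w36.png

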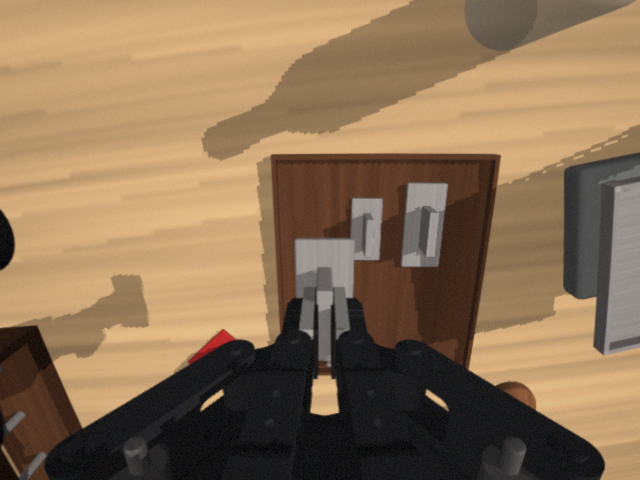

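servo_tool(motion=[{"dr":[0,-0.06,0],"delta_pos":[-0.3,-0.14,0.3],"hand":0},{"dr":[0,0,0],"delta_pos":[-0.1,0,0.8],"hand":0},{"dr":[0,0,0],"delta_pos":[-0.03,0,0.9],"hand":0},{"dr":[0,0,0],"delta_pos":[-0.03,0,0.5],"hand":0},{"dr":[0,0,0],"delta_pos":[0,0,0],"hand":0}])

```text
time_s: 71.18
eef_pos: [583.1, 388.5, 52.6]
ee_rot: [-0.003, 0.998, -0.055, 0.007]
force: [0.4, 0.3, -0.9]
grip_width: 0.051
```

```bash
python3 -c "
from h import *
go(582,391,14,-6)
"
```

```text
t 71.17 pos [583.1 388.5  52.6] yaw -6.3 tz [ 0.014  0.004 -1.   ] F [ 0.4  0.3 -0.9] w 0.051
total shift [-0.028 -0.048  0.772] rows 1 per row [-0.028 -0.048  0.772] dr_z total -0.03
```

servo_tool(motion=[{"dr":[-0.02,-0.07,0],"delta_pos":[-0.04,-0.03,0.4],"hand":0},{"dr":[0,0,0],"delta_pos":[-0.03,0,0.28],"hand":0},{"dr":[0,0,0],"delta_pos":[0,0,0.08],"hand":0},{"dr":[0,0,0],"delta_pos":[0,0,0],"hand":0}])

```text
time_s: 71.68
eef_pos: [582.2, 390.4, 16.6]
ee_rot: [-0.002, 0.998, -0.056, 0.003]
force: [0.2, 0.0, -1.3]
grip_width: 0.061
```

```bash
python3 -c "
from h import *
go(582,391,14,-6)
"
```

```text
t 71.67 pos [582.2 390.4  16.6] yaw -6.37 tz [ 0.006  0.005 -1.   ] F [ 0.2  0.  -1.3] w 0.061
total shift [-0.006 -0.011  0.052] rows 1 per row [-0.006 -0.011  0.052] dr_z total -0.037
```

Release, and go for the last weight at (630,-85).

servo_tool(motion=[{"dr":[0,0,0],"delta_pos":[0,0,0.05],"hand":0},{"dr":[0,0,0],"delta_pos":[0,0,0.02],"hand":0.3},{"dr":[0,0,0],"delta_pos":[0,0,0],"hand":0.3},{"dr":[0,0,0],"delta_pos":[0,0,0],"hand":0.3},{"dr":[0,0,0],"delta_pos":[0,0,-0.4],"hand":0.3},{"dr":[0,0,0],"delta_pos":[0,0,-0.95],"hand":0.3},{"dr":[0,0,0],"delta_pos":[0,0.1,-0.95],"hand":0.3},{"dr":[0,0,0],"delta_pos":[0,0.6,-0.95],"hand":0.3},{"dr":[0,0,0],"delta_pos":[0,0.9,-0.4],"hand":0.3},{"dr":[0,0,0],"delta_pos":[0,0.95,0],"hand":0.3},{"dr":[0,0,-0.4],"delta_pos":[0,0.95,0],"hand":0.3},{"dr":[0,0,-0.4],"delta_pos":[0.1,0.95,0],"hand":0.3},{"dr":[0,0,-0.4],"delta_pos":[0.1,0.95,0],"hand":0.3},{"dr":[0,0,0],"delta_pos":[0.1,0.95,0],"hand":0.3},{"dr":[0,0,0],"delta_pos":[0.1,0.95,0],"hand":0.3},{"dr":[0,0,0],"delta_pos":[0.1,0.95,0],"hand":0.3},{"dr":[0,0,0],"delta_pos":[0.1,0.6,0],"hand":0.3},{"dr":[0,0,0],"delta_pos":[0,0.2,0],"hand":0.3},{"dr":[0,0,0],"delta_pos":[0,0,0],"hand":0.3}])

```text
time_s: 74.05
eef_pos: [612.1, -71.3, 224.7]
ee_rot: [-0.002, 0.998, 0.054, 0.018]
force: [-0.3, 1.0, -0.3]
grip_width: 0.301
```

```bash
python3 -c "
from h import *
ribs('w37',470,690,-190,20,85,120)
go(630.2,-84.8,120,6.5)
"
```

```text
rib [629.9 -84.7] [ 6.6 34.1] yaw 7.0 z 100.3
t 74.1 pos [612.1 -70.8 224.8] yaw 6.21 tz [ 0.036  0.006 -0.999] F [-0.8  0.1  0.2] w 0.3
total shift [0.329 0.317 2.095] rows 3 per row [0.11  0.106 0.698] dr_z total -0.029
```

View pics/w37.png

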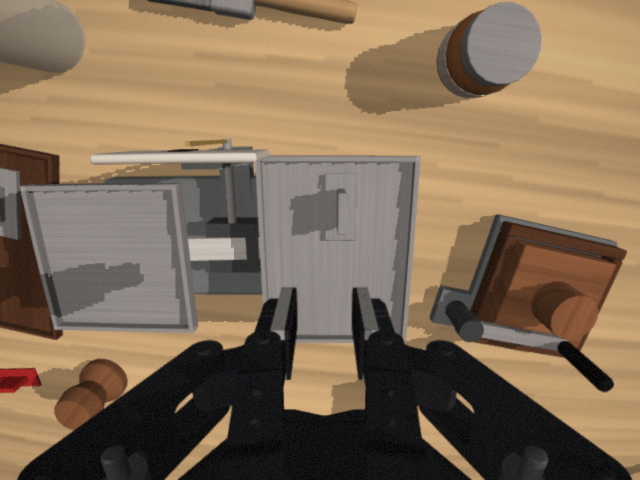

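servo_tool(motion=[{"dr":[-0.03,-0.2,-0.04],"delta_pos":[0.2,0.2,0.1],"hand":0.28},{"dr":[0,0,0],"delta_pos":[0.1,0.15,0.7],"hand":0.28},{"dr":[0,0,0],"delta_pos":[0,0,0.8],"hand":0.28},{"dr":[0,0,0],"delta_pos":[0,0,0.3],"hand":0.28},{"dr":[0,0,0],"delta_pos":[0,0,0],"hand":0.28}])

```text
time_s: 74.72
eef_pos: [630.2, -80.4, 131.4]
ee_rot: [0.002, 0.998, 0.061, 0.003]
force: [0.2, -0.2, 0.8]
grip_width: 0.282
```

```bash
python3 -c "
from h import *
go(630,-84.7,81,6.5)
"
```

```text
t 74.72 pos [630.2 -80.4 131.4] yaw 7.04 tz [ 0.005 -0.004 -1.   ] F [ 0.2 -0.2  0.8] w 0.282
total shift [-0.015  0.084  1.008] rows 2 per row [-0.008  0.042  0.504] dr_z total 0.054
```

servo_tool(motion=[{"dr":[0.02,-0.03,0.05],"delta_pos":[-0.02,0.08,0.3],"hand":0.28},{"dr":[0,0,0],"delta_pos":[-0.02,0,0.4],"hand":0.28},{"dr":[0,0,0],"delta_pos":[-0.03,0,0.28],"hand":0.28},{"dr":[0,0,0],"delta_pos":[0,0,0.02],"hand":0.28},{"dr":[0,0,0],"delta_pos":[0,0,0],"hand":0.28}])

```text
time_s: 75.35
eef_pos: [629.2, -85.6, 83.4]
ee_rot: [0.002, 0.998, 0.057, 0.003]
force: [-0.1, -0.2, 0.4]
grip_width: 0.283
```

```bash
python3 -c "
from h import *
go(630,-84.7,81,6.5)
"
```

```text
t 75.35 pos [629.2 -85.6  83.4] yaw 6.5 tz [ 0.006 -0.003 -1.   ] F [-0.1 -0.2  0.4] w 0.283
total shift [ 0.018 -0.016  0.049] rows 1 per row [ 0.018 -0.016  0.049] dr_z total 0.0
```

servo_tool(motion=[{"dr":[0,0,0],"delta_pos":[0.01,0,0.04],"hand":0},{"dr":[0,0,0],"delta_pos":[0,0,0],"hand":0},{"dr":[0,0,0],"delta_pos":[0,0,0],"hand":0},{"dr":[0,0,0],"delta_pos":[0,0,0],"hand":0},{"dr":[0,0,0],"delta_pos":[0,0,-0.4],"hand":0},{"dr":[0,0,0],"delta_pos":[-0.1,0,-0.9],"hand":0},{"dr":[0,0,0],"delta_pos":[-0.3,0,-0.9],"hand":0},{"dr":[0,0,0],"delta_pos":[-0.4,-0.3,-0.4],"hand":0},{"dr":[0,0,0],"delta_pos":[-0.3,-0.85,0],"hand":0},{"dr":[0,0,0],"delta_pos":[-0.2,-0.95,0],"hand":0},{"dr":[0,0,0],"delta_pos":[-0.2,-0.95,0],"hand":0},{"dr":[0,0,0.4],"delta_pos":[-0.2,-0.95,0],"hand":0},{"dr":[0,0,0.4],"delta_pos":[-0.2,-0.95,0],"hand":0},{"dr":[0,0,0.4],"delta_pos":[-0.2,-0.95,0],"hand":0},{"dr":[0,0,0],"delta_pos":[-0.1,-0.9,0],"hand":0},{"dr":[0,0,0],"delta_pos":[0,-0.4,0.3],"hand":0},{"dr":[0,0,0],"delta_pos":[0,0,0.5],"hand":0},{"dr":[0,0,0],"delta_pos":[0,0,0],"hand":0}])

```text
time_s: 77.6
eef_pos: [499.5, 274.9, 174.1]
ee_rot: [0.001, 0.999, -0.052, 0.006]
force: [-0.1, 0.1, 0.0]
grip_width: 0.06
```

```bash
python3 -c "
from h import *
ribs('w38',400,690,210,460,26,42)
go(492,290,50,-6)
"
```

```text
rib [462.  375.4] [ 7.8 33.6] yaw -17.0 z 32.9
rib [582.4 291.4] [ 8.1 39.6] yaw -7.1 z 35.1
rib [582.6 389.5] [ 8.  33.4] yaw -6.0 z 32.7
rib [584.1 344.6] [ 7.7 33.4] yaw -6.7 z 32.9
t 77.65 pos [500.1 275.  175.5] yaw -5.97 tz [ 0.014 -0.001 -1.   ] F [ 0.4  0.8 -0.7] w 0.059
total shift [-0.193 -0.281  2.51 ] rows 3 per row [-0.064 -0.094  0.837] dr_z total 0.003
```

View pics/w38.png

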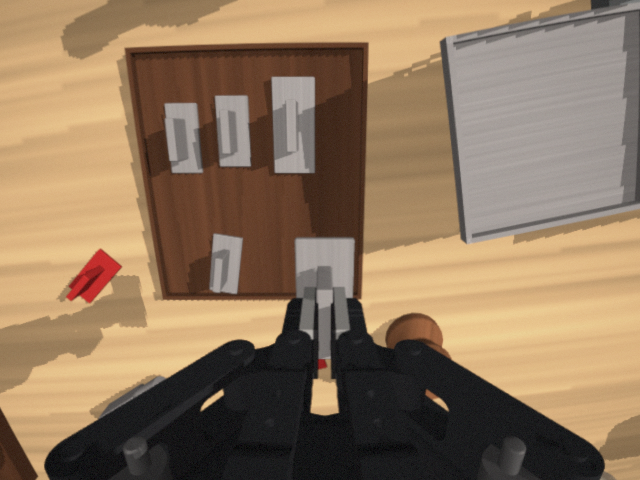

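servo_tool(motion=[{"dr":[0,-0.08,0],"delta_pos":[-0.15,-0.28,0.3],"hand":0},{"dr":[0,0,0],"delta_pos":[-0.03,0,0.9],"hand":0},{"dr":[0,0,0],"delta_pos":[-0.03,0,0.9],"hand":0},{"dr":[0,0,0],"delta_pos":[-0.02,0,0.4],"hand":0},{"dr":[0,0,0],"delta_pos":[0,0,0],"hand":0}])

```text
time_s: 78.28
eef_pos: [490.8, 293.5, 48.5]
ee_rot: [-0.002, 0.999, -0.053, 0.001]
force: [1.3, -0.1, -0.4]
grip_width: 0.062
```

```bash
python3 -c "
from h import *
go(492,290,14,-6)
"
```

```text
t 78.28 pos [490.8 293.5  48.5] yaw -6.06 tz [ 0.003  0.003 -1.   ] F [ 1.3 -0.1 -0.4] w 0.062
total shift [0.032 0.066 0.69 ] rows 1 per row [0.032 0.066 0.69 ] dr_z total -0.006
```

servo_tool(motion=[{"dr":[-0.02,-0.02,0],"delta_pos":[0,0.06,0.35],"hand":0},{"dr":[0,0,0],"delta_pos":[-0.03,0,0.24],"hand":0},{"dr":[0,0,0],"delta_pos":[0,0,0.07],"hand":0},{"dr":[0,0,0],"delta_pos":[0,0,0],"hand":0}])

```text
time_s: 78.78
eef_pos: [490.0, 291.5, 15.9]
ee_rot: [-0.001, 0.999, -0.053, 0.001]
force: [0.3, 0.4, -0.7]
grip_width: 0.064
```

```bash
python3 -c "
from h import *
go(492,290,14,-6)
"
```

```text
t 78.78 pos [490.  291.5  15.9] yaw -6.08 tz [ 0.002  0.001 -1.   ] F [ 0.3  0.4 -0.7] w 0.064
total shift [0.043 0.026 0.037] rows 1 per row [0.043 0.026 0.037] dr_z total -0.008
```

servo_tool(motion=[{"dr":[0,0,0],"delta_pos":[0,0,0.04],"hand":0},{"dr":[0,0,0],"delta_pos":[0,0,0.02],"hand":0.3},{"dr":[0,0,0],"delta_pos":[0,0,0],"hand":0.3},{"dr":[0,0,0],"delta_pos":[0,0,0],"hand":0.3},{"dr":[0,0,0],"delta_pos":[0,0,-0.4],"hand":0.3},{"dr":[0,0,0],"delta_pos":[0,0,-0.95],"hand":0.3},{"dr":[0,0,0],"delta_pos":[0,0,-0.95],"hand":0.3},{"dr":[0,0,0],"delta_pos":[0,0,-0.95],"hand":0.3},{"dr":[0,0,0],"delta_pos":[-0.5,0.5,-0.5],"hand":0.3},{"dr":[0,0,0],"delta_pos":[-0.3,0.5,0],"hand":0.3},{"dr":[0,0,0],"delta_pos":[0,0,0],"hand":0.3},{"dr":[0,0,0],"delta_pos":[0,0,0],"hand":0.3}])

```text
time_s: 80.28
eef_pos: [444.3, 245.0, 208.4]
ee_rot: [-0.001, 0.999, -0.053, 0.002]
force: [-0.0, 0.2, -0.4]
grip_width: 0.298
```

Run:
```python
from h import *
ribs('w39',400,690,210,460,26,42)
A=[]
for c in ['scene','side']:
    cal=get_calibration(c); im,d=capture(c); save(c+'9',im); A.append((im,d,c,cal))
Z,C=topview(A,250,850,-400,460,0.9,250,'top9'); Z[Z<0]=0
cv2.imwrite('pics/topz9.png',cv2.applyColorMap((np.clip(Z,0,130)*1.95).astype(np.uint8),2))
for c in A:
    P=pts([c]); b=box(P,510,590,-370,-290,70,84); r,n=rect(P,b); print('spig',np.round(r[0],1),np.median(P[b][:,2]))
    b=box(P,470,535,-380,-310,114,126); r,n=rect(P,b); print('handle',np.round(r[0],1))
go(0,0,0)
```

```text
rib [461.6 374.6] [ 7.5 34.1] yaw -15.6 z 32.9
rib [490.7 290.1] [ 7.4 34. ] yaw -4.9 z 33.0
rib [582.5 291.4] [ 8.6 40.2] yaw -5.5 z 34.9
rib [583.6 344.4] [ 8.4 33.9] yaw -6.3 z 32.7
rib [582.7 389.2] [ 7.9 33.9] yaw -5.9 z 32.7
spig [ 543.9 -325.9] 77.67413887491773
handle [ 501.6 -344.3]
spig [ 542.1 -323.7] 77.20108096147419
handle [ 505.5 -346.6]
t 80.42 pos [444.2 245.1 208. ] yaw -6.07 tz [ 0.004  0.002 -1.   ] F [0.2 0.1 0.4] w 0.298
total shift [-8.316  5.813  4.16 ] rows 9 per row [-0.924  0.646  0.462] dr_z total None
```

View pics/w39.png

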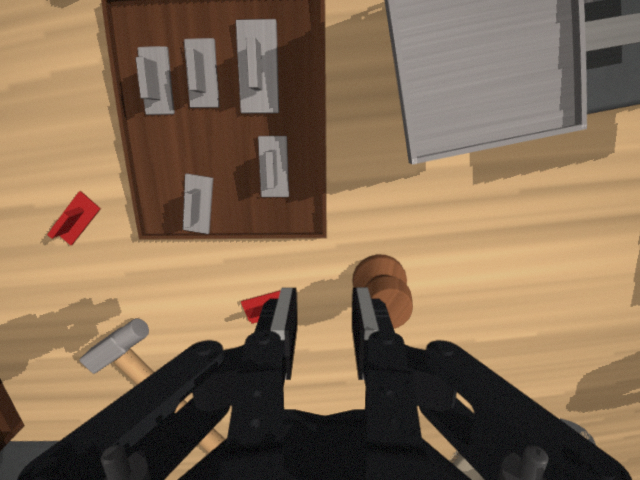

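View pics/scene9.png

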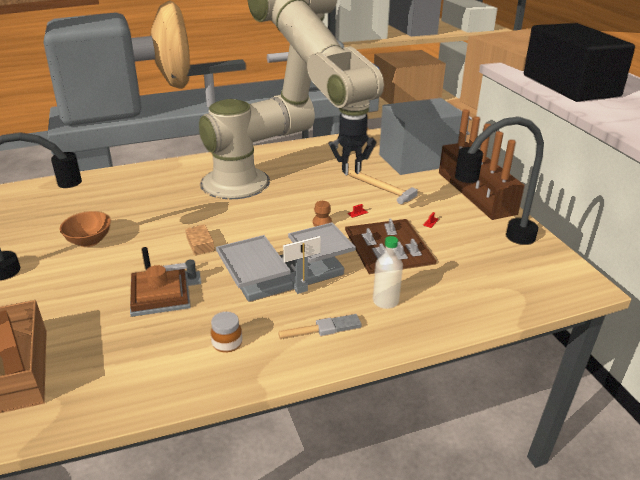

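View pics/topz9.png

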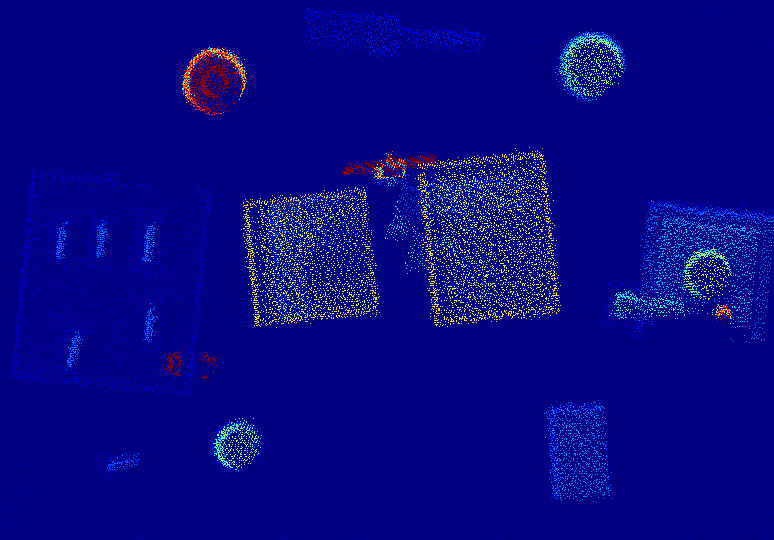

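```bash
python3 -c "
from h import *
print(ticket.finish_job())"
```

```text
the job is handed in; nothing more can be done
None
```

I weighed the blank, set it in the jig with the lever shut, and put all five weights back in the tray. I handed the job in at about 80 s; it reports no verdict.

- **Weighing:** with big1 and three small weights (500 g), the beam came to rest at about 0.012 rad. The pointer was over the black zone, and nothing touched the balance for about 2.5 s. The tilts put the blank at about 0.51 kg.
- **Jig:** the wrist camera put the blank's spigot within about 1 mm of the pocket centre, at the height of a seated blank. The lever handle measured within about 0.3° of the shut direction. The fixed cameras put the spigot 3–6 mm from the wrist camera's pocket centre. They had also placed the empty jig a few mm off the same way, so I trusted the wrist camera.
- **Weights:** five weights were present (big1 and four small); all of them lie flat and separate on the tray floor. One small weight I had not used was knocked about 35 mm aside during the run. It stayed inside the tray, so I left it and put the big weight elsewhere in the tray to clear it.
- **Other things:** the bottle, wax jar, brush, sanding block and turned foot look unmoved in the final pictures, as do the red look-alikes; I did not measure them.

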